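# Run the herb mill: shut the lid, release the safety catch, hold the run lever

## Task

The bowl of the herb mill is charged with sliced root: press its open lid down until it clicks fully shut, then flip the red safety catch outward, clear of the run lever, and pull the run lever all the way to its stop towards the front of the mill. It is a hold-to-run lever that springs back, so finish while still holding it fully pulled, and leave the other things on the bench as they stand.

Things in the scene. Friction and masses are not known exactly. Their poses are not given: they have to be found in the camera images.
- mill: Herb mill fixed to the bench: off-white housing 250 mm deep (x), 340 wide (y), deck 90 high. Origin: centre of its underside, on the bench; x to its rear (front with the control panel faces the robot), y left, z up. Left: steel bowl 156 across, centre x 10 y 70, rim 160 above the bench. Right: run lever in a slot at y -105, red safety catch outside and in front of it. Mill-frame offsets are in mm
- lid (a joint): Angle of the steel lid, rad: 0 shut, grows as it opens up about the hinge behind the bowl (along the mill's y). Starts at 0.6 to 1.1 and stays at any angle by friction (3 N at the pad). From 0.07 rad a sprung roller on the bowl's front resists: 15 N down at the pad takes it past, most at 0.06; pressed on to 0 it stays shut. Lid 164 mm across; its dome rises to 20 mm above the hinge line, its rim 6 mm
- lid_pad (a point): Centre of the upper face of the black finger pad on the lid's free front edge: 36 mm front to back, 44 wide, 9 thick. Turns with the lid: z is the upper face's outward normal (up when shut), x points to the hinge. It lies 187 mm ahead of the hinge line and, when shut, 6 mm above it (169 mm above the bench)
- lid_hinge (a point): Centre of the lid's hinge line: in the mill's frame at x 103, y 70, z 163 mm. Turns with the lid
- catch (a joint): Angle of the red safety catch, rad: 0 guarding (its cross arm lies level across the slot in front of the lever's shaft and blocks it). Grows to 1.9 as it is flipped outward: the tab's top goes to the mill's -y, away from the lever, then down, and the arm rises out of the slot. From 1.0 the arm is clear. Friction keeps it where it is left (2 N at the tab)
- catch_tab (a point): Centre of the top edge of the catch's red thumb tab, upright at the start: 26 mm along the mill's x, 6 thick, 34 tall above the hinge line. Turns with the catch. Push its +y face towards -y to flip it; there is free room on that side of the tab. The cross arm (10 x 8 mm, 50 long towards +y) sits 39 mm behind the tab (+x)
- catch_hinge (a point): On the catch's hinge line (along the mill's x) below the tab: in the mill's frame at x -45, y -140, z 108 mm, 18 above the deck. Hinge lugs 8 mm thick stand 28 mm in front of it and 26 mm behind. Turns with the catch
- lever_knob (a point): The run lever: black ball knob 34 mm in diameter on a steel shaft 12 mm thick. This point is the centre of the ball, about 201 mm above the bench at rest. It swings about the pivot in the mill's x-z plane, leaning 0.25 rad to the mill's rear at rest
- lever_pivot (a point): Pivot of the run lever, axis along the mill's y: in the mill's frame at x 0, y -105, z 75 mm (inside the housing); the knob's centre is 130 mm from it. Turns with the lever
- run_lever (a joint): Pull of the run lever, rad: 0 = at rest (off), grows as the knob is pulled towards the mill's front (-x), stop at 0.7. A spring returns it: about 3 N at the knob at rest, 8 N at the stop. With the catch guarding it has 0.1 of play and then is blocked, yielding to about 0.2 under a hard pull of 30 N
- jar: Bystander: lidded white and blue porcelain jar, 72 mm across, 116 mm tall; origin at its underside. Not part of the job
- tumbler: Bystander: empty green glass tumbler, 68 mm across, 100 mm tall; origin at its underside. Not part of the job
- canister: Bystander: bare metal can, 72 mm across, 110 mm tall; origin at its underside. Not part of the job
- scoop: Bystander: steel scoop with a dark wooden handle, 165 mm long, 26 mm tall, lying in front of the mill. Not part of the job
- brush: Bystander: cleaning brush 200 mm long, 20 mm tall, lying to the right of the mill. Not part of the job
- parcel: Bystander: brown paper parcel with red bands, 110 x 85 x 40 mm, on the right of the bench. Not part of the job
- weigh_dish: Bystander: steel dish with root slices, 144 mm across, 32 mm tall, on the left of the bench. Not part of the job

How it is judged:
By the outcome, as a careful person would: the job done as asked, in the order asked, and still so for the second after the job is handed in, while the arm keeps its last pose, push and grip.
It also fails if it takes over 53 s, if anything falls off the work surface, if the arm or the gripper's body presses on something with over 40 N, if the wrist force passes 120 N, or if a joint passes its speed limit or range.

## Robot

A 6-joint arm with a two-finger parallel gripper is mounted at the origin on the work surface. World frame = base frame: x ahead of the robot, y to its left, z up, the work surface at z = 0. Lengths are in mm, angles in degrees, forces in N, time in s.
With the tool pointing down it reaches from about 350 to 850 mm from the base axis. Payload 8.1 kg.
Tool frame: the origin (TCP) lies at the very end of the fingers, on their centre line; the grasp point (between the pads) lies grip_depth behind it (grip_depth is the distance from the TCP to the grasp point, in mm); z points along the fingers, y is the direction in which the jaws open and shut (so a half turn about z gives the same grasp; the last joint's range is limited). The gripper opens to 85 mm and grips with 20 to 120 N. Pads are 22 mm wide; open, the fingers measure 114 mm over their backs; the gripper's body (76 mm by 85 mm) begins 54 mm behind the grasp point. The pads swing forward as they close: fully open they stand 13 mm farther back than shut.
Start: joints at [71.826, 7.471, 85.268, -0, 87.261, -4.893], TCP at [137.815, 583.963, 231.292] pointing down, gripper open.
Joint ranges: [-169.43, 169.43], [-51.17, 129.36], [1.28, 143.12], [-76.62, 256.62], [0, 156.53], [-152.29, 152.29]. Speed limits (degrees/s): [136.94, 136.94, 159.86, 180, 180, 180].

## Interface

Orientations are given as [roll, pitch, yaw] about the fixed x, y, z axes, in that order (R = Rz(yaw) Ry(pitch) Rx(roll)).
In Python, from bench import * gives the robot as it stands.
- The arm moves only by the tool step_arm, never from a script. Its argument "plan" is a list of rows, each an object of numbers: "grip": the finger opening in cm, from 0 to 8.54; "tx", "ty", "tz": the shift along the tool's x, y, z in cm; "ax", "ay", "az": the turn, a rotation vector about the tool's x, y, z in degrees. In form: [{"grip": .., "tx": .., "ty": .., "tz": .., "ax": .., "ay": .., "az": ..}, ...]. A call has 1 to 8 rows; each row shifts and turns the commanded pose from where the row before left it, along the tool's axes as they then stand; what a row does not reach is not made up. A row lasts 1/12 s, in which the tool goes at most 41.7 mm and 7.16 degrees, less where a joint would pass 70% of its speed; a pose out of reach is approached as far as the arm can. A call with a gripper value outside its range is refused whole. The fingers move at their own pace and stop on an object; "newtons" is the grip in N (left out, the last holds). Time passes only in rows, so rows that do not move let the fingers close. It gives the time, the measured TCP pose, the force and the opening at its end, in the units of the state.
- sense(): the state, without advancing time (a new reading comes with each control period).
- snapshot(name): name is "side" or "top" or "wrist"; returns the picture (420x560x3 uint8, red, green, blue); there is no depth.
- camera_model(name): a dict with "intrinsics" (3x3 intrinsics, pixels), "pose" (4x4, takes a point from camera to world coordinates); the wrist camera has in their place "T_tool_cam" (4x4, takes a point from camera to tool coordinates, whose origin is the TCP and whose axes are the flange's). Camera axes: x right, y down, z forward; pixel columns grow to the right and rows downward; lengths in mm; the calibration is good to about 2 mm. A picture is of the moment at which its call begins: read the wrist's pose just before it. camera_model takes no time and is no camera call.
- hand_in(): hands the job in, once; it reports no verdict.
The state is a dict: "time": time; "joint_pos": joint angles; "qd": joint speeds; "joint_efforts": joint torques, N m; "tool_pos": TCP position; "tcp_rot": TCP orientation; "ft_force": force on the tool from outside, world axes, zero at the start; "wrist_torque": the same for the moment, N m; "finger_gap": finger opening in mm.
Only numpy, scipy, OpenCV 4.12 (cv2) and the standard library are available. Lean on these libraries where they do the work, as an engineer would, in place of code of your own. Each camera call takes 0.05 s, during which the arm holds its last target.

## Working session

There is one attempt and no reset: what is moved stays moved. The work goes in short steps, Python scripts to look and compute and a tool call to move; the robot and the scene stay as the last step left them, time stands still between calls to the robot, and variables do not carry over. Pictures are saved under pics/ and viewed, and the job is handed in when it is done.

Besides the shell and the picture viewer there is one more tool, called after "Call:" as name([rows], argument=value, ...), one row to a line, values as JSON. step_arm: Moves the arm, as the interface text tells. Its arguments: {"type":"object","properties":{"plan":{"type":"array","items":{"type":"object","properties":{"grip":{"type":"number"},"tx":{"type":"number"},"ty":{"type":"number"},"tz":{"type":"number"},"ax":{"type":"number"},"ay":{"type":"number"},"az":{"type":"number"}}}},"newtons":{"type":"number"}},"required":["plan"]}

```bash
mkdir -p pics; ls
python3 - <<'E'
from bench import *
import cv2
s=sense();print(s)
for n in("side","top","wrist"):
    cv2.imwrite(f"pics/{n}0.png",snapshot(n)[:,:,::-1]);print(n,camera_model(n))
E
```

```text
pics
{'time': 0.0, 'joint_pos': array([ 7.18241542e+01,  7.51413265e+00,  8.53288982e+01, -1.47426174e-03,
        8.72621070e+01, -4.89381456e+00]), 'qd': array([-0.08668883,  0.00472025, -0.05026441,  0.11804731, -0.01528284,
        0.07445538]), 'joint_efforts': array([-6.19781931e-04, -5.69379115e+01, -5.00569510e+01, -1.67152994e-04,
        1.39026638e-02, -2.40812699e-05]), 'tool_pos': array([137.6700395 , 583.42851365, 230.25825882]), 'tcp_rot': array([-1.79895120e+02, -7.50215784e-03,  1.66718034e+02]), 'ft_force': array([-0.17363738, -0.01228887, -0.43721718]), 'wrist_torque': array([0.02778506, 0.00494945, 0.00857988]), 'finger_gap': 85.82297331727294}
side {'intrinsics': array([[415.51668072,   0.        , 278.33599316],
       [  0.        , 415.51668072, 214.87776631],
       [  0.        ,   0.        ,   1.        ]]), 'pose': array([[ 8.79487100e-01, -3.40418828e-01,  3.32592035e-01,
         8.06425908e+01],
       [-4.75764918e-01, -6.10877538e-01,  6.32832029e-01,
        -9.47077448e+02],
       [-1.22549337e-02, -7.14803228e-01, -6.99218250e-01,
         1.1420
[... 453 characters left out ...]
    [-8.32930653e-05, -2.19846797e-01, -9.75534407e-01,
         1.34791859e+03],
       [ 0.00000000e+00,  0.00000000e+00,  0.00000000e+00,
         1.00000000e+00]])}
wrist {'intrinsics': array([[303.20931656,   0.        , 274.70837441],
       [  0.        , 303.20931656, 204.11304641],
       [  0.        ,   0.        ,   1.        ]]), 'T_tool_cam': array([[-2.80807972e-04, -9.62373089e-01, -2.71731408e-01,
         6.94851310e+01],
       [ 9.99999701e-01, -4.66070075e-04,  6.17247049e-04,
        -3.05344399e-01],
       [-7.20667827e-04, -2.71731154e-01,  9.62372932e-01,
        -1.42930563e+02],
       [ 0.00000000e+00,  0.00000000e+00,  0.00000000e+00,
         1.00000000e+00]])}
```

View pics/side0.png

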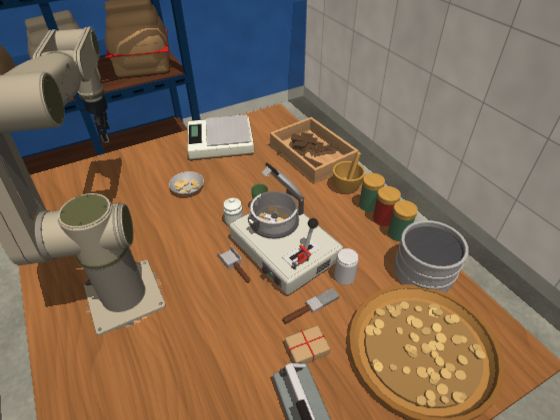

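View pics/top0.png

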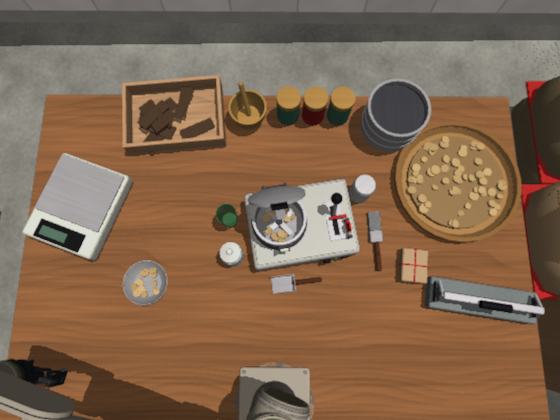

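View pics/wrist0.png

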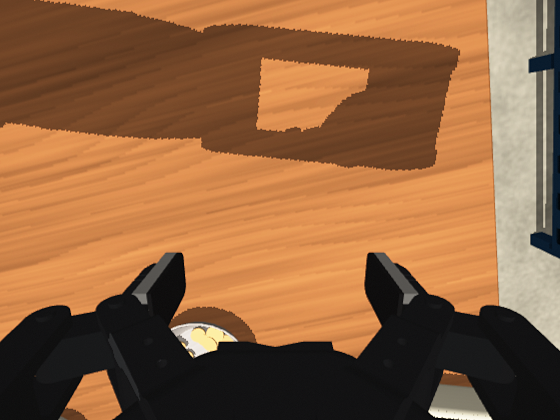

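The pictures show the mill at about top (302,224) and side (287,240), with its lid open, red catch upright and lever at the mill's right. Next I enlarge both views around it.

Run:
```python
import cv2
a=cv2.imread("pics/top0.png")[170:280,225:400];cv2.imwrite("pics/top0z.png",cv2.resize(a,None,fx=4.5,fy=4.5,interpolation=cv2.INTER_CUBIC))
a=cv2.imread("pics/side0.png")[155:295,210:370];cv2.imwrite("pics/side0z.png",cv2.resize(a,None,fx=4.2,fy=4.2,interpolation=cv2.INTER_CUBIC))
```

```text
(no output)
```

View pics/top0z.png

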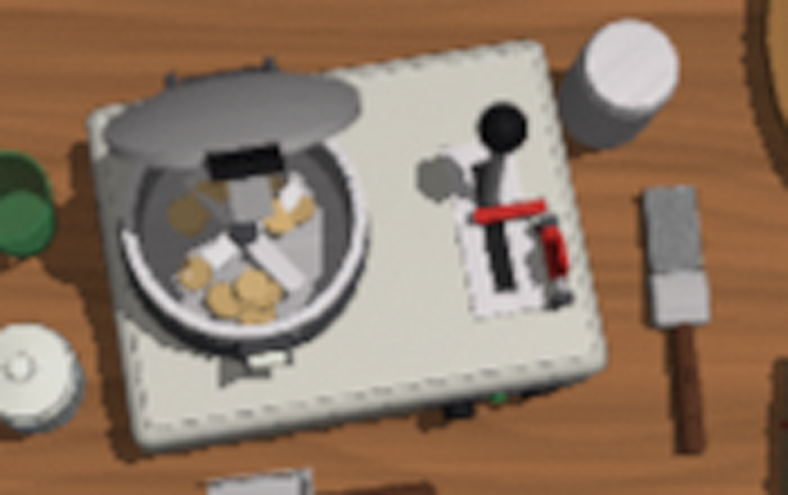

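View pics/side0z.png

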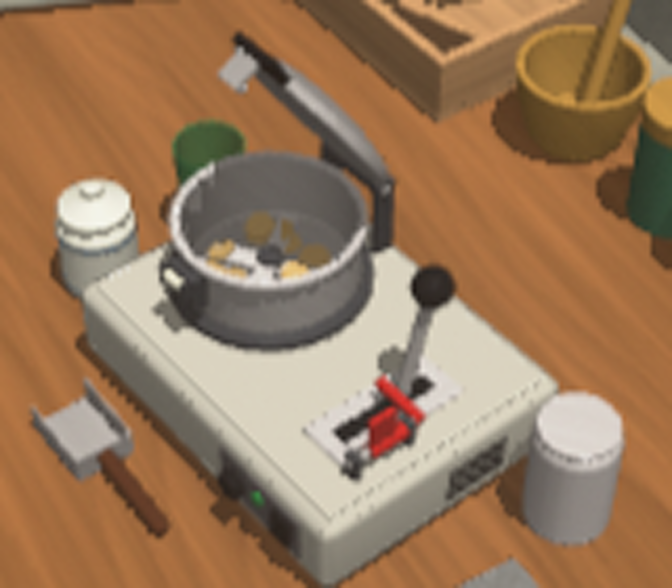

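```bash
cat > h.py <<'E'
from bench import *
import cv2, numpy as np
from scipy.optimize import least_squares
from scipy.spatial.transform import Rotation as R
def proj(n,P,T=None):
    c=camera_model(n);K=c["intrinsics"];T=c["pose"] if T is None else T
    P=np.atleast_2d(P);q=(P-T[:3,3])@T[:3,:3]
    return np.c_[K[0,0]*q[:,0]/q[:,2]+K[0,2],K[1,1]*q[:,1]/q[:,2]+K[1,2]]
def m2w(p,P):
    P=np.atleast_2d(P);c,s=np.cos(p[2]),np.sin(p[2])
    return np.c_[p[0]+c*P[:,0]-s*P[:,1],p[1]+s*P[:,0]+c*P[:,1],P[:,2]]
def ray(n,uv,z):
    c=camera_model(n);K=c["intrinsics"];T=c["pose"]
    d=T[:3,:3]@np.linalg.solve(K,[*uv,1]);o=T[:3,3];return o+d*(z-o[2])/d[2]
def tri(uvs,f=None):
    return least_squares(lambda P:np.concatenate([(proj(n,P)[0]-uv) for n,uv in uvs]),[550,0,150]).x
E
python3 - <<'E'
from h import *
top=cv2.imread("pics/top0.png");side=cv2.imread("pics/side0.png")
# knob
def blob(im,mask,roi):
    x0,y0,x1,y1=roi;m=np.zeros(mask.shape,bool);m[y0:y1,x0:x1]=mask[y0:y1,x0:x1]
    v,u=np.nonzero(m);return u.mean(),v.mean(),u.min(),u.max(),v.min(),v.max(),m.sum()
kt=blob(top,top.max(2)<45,(329,191,345,206));ks=blob(side,side.max(2)<55,(305,216,321,231))
print(kt,ks);K3=tri([("top",kt[:2]),("side",ks[:2])]);print("knob",K3, ray("top",kt[:2],201),ray("side",ks[:2],201))
# deck mask
hsv=cv2.cvtColor(top,cv2.COLOR_BGR2HSV)
m=((hsv[:,:,1]<60)&(hsv[:,:,2]>175)).astype(np.uint8);m[:, :240]=0;m[:,362:]=0;m[:175]=0;m[272:]=0
n,l,st,_=cv2.connectedComponentsWithStats(m);i=1+st[1:,4].argmax()
c=max(cv2.findContours((l==i).astype(np.uint8),0,2)[0],key=cv2.contourArea)
print(cv2.boxPoints(cv2.minAreaRect(c)))
for q in cv2.boxPoints(cv2.minAreaRect(c)):print(ray("top",q,90))
o=cv2.resize(top[170:280,225:400],None,fx=4.5,fy=4.5)
for n,uv in(("pt",(279.2,206)),):pass
# pad
for n,im,roi in(("top",top,(268,200,292,212)),("side",side,(264,160,282,178))):
    print(n,blob(im,im.max(2)<40,roi))
E
```

```text
(np.float64(336.425), np.float64(198.2125), np.int64(332), np.int64(341), np.int64(194), np.int64(203), np.int64(80)) (np.float64(312.18333333333334), np.float64(223.05), np.int64(308), np.int64(316), np.int64(219), np.int64(227), np.int64(60))
knob [ 606.49755886 -179.50146807  200.07837433] [ 607.50040163 -179.76269676  201.        ] [ 604.42077775 -180.17901921  201.        ]
[[244.72972 195.37839]
 [346.8919  178.35135]
 [358.86487 250.18918]
 [256.7027  267.21622]]
[644.16889794 100.47471314  90.        ]
[ 703.87949527 -231.80557168   90.        ]
[ 468.56242342 -262.16672781   90.        ]
[413.35494769  57.42255282  90.        ]
top (np.float64(279.01176470588234), np.float64(205.90588235294118), np.int64(271), np.int64(287), np.int64(203), np.int64(209), np.int64(85))
side (np.float64(274.0), np.float64(171.5), np.int64(273), np.int64(275), np.int64(171), np.int64(172), np.int64(2))
```

Call:
step_arm([
  {"grip": 0, "tx": -2.3, "ty": -1.5, "tz": -1.2},
  {"tx": -2.3, "ty": -1.5, "tz": -1.2},
  {"tx": -2.3, "ty": -1.5, "tz": -1.2},
  {"tx": -2.3, "ty": -1.5, "tz": -1.2},
  {"tx": -2.3, "ty": -1.5, "tz": -1.2},
  {"tx": -2.3, "ty": -1.5, "tz": -1.2},
  {"tx": -2.3, "ty": -1.5, "tz": -1.2},
  {"tx": -2.3, "ty": -1.5, "tz": -1.2},
])

```text
invalid input
```

Call:
step_arm([
  {"grip": 0, "tx": -2.3, "ty": -1.5, "tz": -1.2},
  {"tx": -2.3, "ty": -1.5, "tz": -1.2},
  {"tx": -2.3, "ty": -1.5, "tz": -1.2},
  {"tx": -2.3, "ty": -1.5, "tz": -1.2},
  {"tx": -2.3, "ty": -1.5, "tz": -1.2},
  {"tx": -2.3, "ty": -1.5, "tz": -1.2},
  {"az": -6},
  {"az": -6},
])

```text
invalid input
```

Call:
step_arm([
  {"az": -6},
  {"az": -5.3},
  {"ty": -3},
  {"ty": -3},
  {"ty": -3},
  {"ty": -3},
  {"ty": -3},
  {"ty": -3},
])

```text
invalid input
```

Call:
step_arm([
  {"grip": 0, "tx": -2.3, "ty": -1.5, "tz": -1.2, "ax": 0, "ay": 0, "az": 0},
  {"grip": 0, "tx": -2.3, "ty": -1.5, "tz": -1.2, "ax": 0, "ay": 0, "az": 0},
  {"grip": 0, "tx": -2.3, "ty": -1.5, "tz": -1.2, "ax": 0, "ay": 0, "az": 0},
  {"grip": 0, "tx": -2.3, "ty": -1.5, "tz": -1.2, "ax": 0, "ay": 0, "az": 0},
  {"grip": 0, "tx": -2.3, "ty": -1.5, "tz": -1.2, "ax": 0, "ay": 0, "az": 0},
  {"grip": 0, "tx": -2.3, "ty": -1.5, "tz": -1.2, "ax": 0, "ay": 0, "az": 0},
  {"grip": 0, "tx": -2.3, "ty": -1.5, "tz": -1.2, "ax": 0, "ay": 0, "az": 0},
  {"grip": 0, "tx": -2.3, "ty": -1.5, "tz": -1.2, "ax": 0, "ay": 0, "az": 0},
], newtons=40)

```text
time: 0.82
tool_pos: [289.9, 423.7, 327.6]
tcp_rot: [-180.0, -0.0, 166.7]
ft_force: [0.8, 0.5, 0.2]
finger_gap: 0.1
```

Call:
step_arm([
  {"grip": 0, "tx": -2.3, "ty": -1.5, "tz": -1.2, "ax": 0, "ay": 0, "az": 0},
  {"grip": 0, "tx": -2.3, "ty": -1.5, "tz": -1.2, "ax": 0, "ay": 0, "az": 0},
  {"grip": 0, "tx": -2.3, "ty": -1.5, "tz": -1.2, "ax": 0, "ay": 0, "az": 0},
  {"grip": 0, "tx": -2.3, "ty": -1.5, "tz": -1.2, "ax": 0, "ay": 0, "az": 0},
  {"grip": 0, "tx": -2, "ty": -1.5, "tz": -1.2, "ax": 0, "ay": 0, "az": -6},
  {"grip": 0, "tx": 0, "ty": -3, "tz": -1.2, "ax": 0, "ay": 0, "az": -6},
  {"grip": 0, "tx": 0, "ty": -3, "tz": 0, "ax": 0, "ay": 0, "az": -6},
  {"grip": 0, "tx": 0, "ty": -3, "tz": 0, "ax": 0, "ay": 0, "az": -5.3},
])

```text
time: 1.48
tool_pos: [379.0, 235.4, 400.0]
tcp_rot: [180.0, 0.1, -169.7]
ft_force: [0.1, -0.0, -0.8]
finger_gap: -0.1
```

Call:
step_arm([
  {"grip": 0, "tx": 0, "ty": -3, "tz": 0, "ax": 0, "ay": 0, "az": 0},
  {"grip": 0, "tx": 0, "ty": -3, "tz": 0, "ax": 0, "ay": 0, "az": 0},
  {"grip": 0, "tx": 0, "ty": -3, "tz": 0, "ax": 0, "ay": 0, "az": 0},
  {"grip": 0, "tx": 0, "ty": -3, "tz": 0, "ax": 0, "ay": 0, "az": 0},
  {"grip": 0, "tx": 0, "ty": -3, "tz": 0, "ax": 0, "ay": 0, "az": 0},
  {"grip": 0, "tx": 0, "ty": -3, "tz": 0, "ax": 0, "ay": 0, "az": 0},
  {"grip": 0, "tx": 0, "ty": -3, "tz": 0, "ax": 0, "ay": 0, "az": 0},
  {"grip": 0, "tx": 0, "ty": -3, "tz": 0, "ax": 0, "ay": 0, "az": 0},
])

```text
time: 2.15
tool_pos: [420.7, -1.3, 399.2]
tcp_rot: [180.0, 0.0, -170.0]
ft_force: [0.0, 0.3, -0.2]
finger_gap: 0.1
```

Run:
```python
from bench import *
import cv2
s=sense();print(s["time"],s["tool_pos"],s["tcp_rot"],s["joint_pos"])
cv2.imwrite("pics/w1.png",snapshot("wrist")[:,:,::-1])
```

```text
2.15 [420.70066959  -1.26662276 399.19106253] [ 1.79998850e+02  3.61971461e-03 -1.69978597e+02] [-7.16468943e+00 -2.06425786e+01  9.38939731e+01  2.26428723e-03
  1.06745487e+02 -1.07185440e+02]
```

View pics/w1.png

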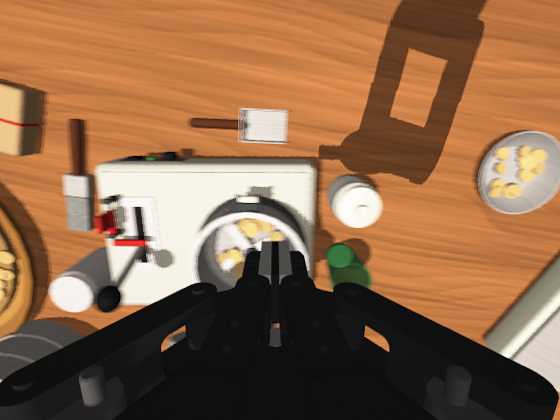

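The wrist view shows the mill squarely: knob at (108,297), red catch arm at (130,242), tab at (105,222), front edge along row ~163.

Run:
```python
from h import *
im=cv2.imread("pics/w1.png")
a=im[140:320,70:330];cv2.imwrite("pics/w1z.png",cv2.resize(a,None,fx=3,fy=3,interpolation=cv2.INTER_CUBIC))
hsv=cv2.cvtColor(im,cv2.COLOR_BGR2HSV)
m=((hsv[:,:,1]<50)&(hsv[:,:,2]>170)).astype(np.uint8)*255
# front edge & side edges: print transitions
for u in(175,200,225,250,275,300):
    c=hsv[145:185,u];print(u,[(int(x[1]),int(x[2])) for x in c[8:24]])
```

```text
175 [(148, 55), (141, 49), (88, 26), (78, 23), (81, 22), (51, 20), (20, 25), (23, 34), (26, 97), (31, 141), (39, 138), (38, 175), (33, 209), (28, 231), (25, 234), (21, 238)]
200 [(166, 189), (167, 176), (170, 126), (170, 87), (173, 90), (107, 93), (32, 95), (37, 96), (39, 98), (37, 103), (39, 132), (36, 176), (35, 212), (30, 231), (26, 233), (21, 238)]
225 [(164, 200), (166, 198), (170, 176), (172, 113), (175, 89), (107, 93), (32, 95), (39, 98), (41, 100), (40, 102), (38, 127), (38, 170), (34, 209), (30, 230), (26, 233), (23, 237)]
250 [(166, 189), (166, 192), (168, 178), (169, 127), (174, 85), (125, 90), (54, 95), (39, 98), (39, 99), (40, 101), (40, 122), (37, 167), (34, 207), (31, 229), (26, 233), (24, 237)]
275 [(165, 204), (164, 208), (166, 194), (169, 137), (171, 91), (127, 94), (56, 95), (36, 98), (39, 99), (41, 100), (41, 119), (38, 162), (34, 202), (31, 229), (26, 232), (24, 236)]
300 [(164, 210), (164, 209), (165, 201), (169, 157), (171, 97), (148, 100), (78, 98), (34, 98), (39, 98), (39, 99), (39, 117), (38, 156), (35, 198), (33, 226), (28, 231), (24, 235)]
```

View pics/w1z.png

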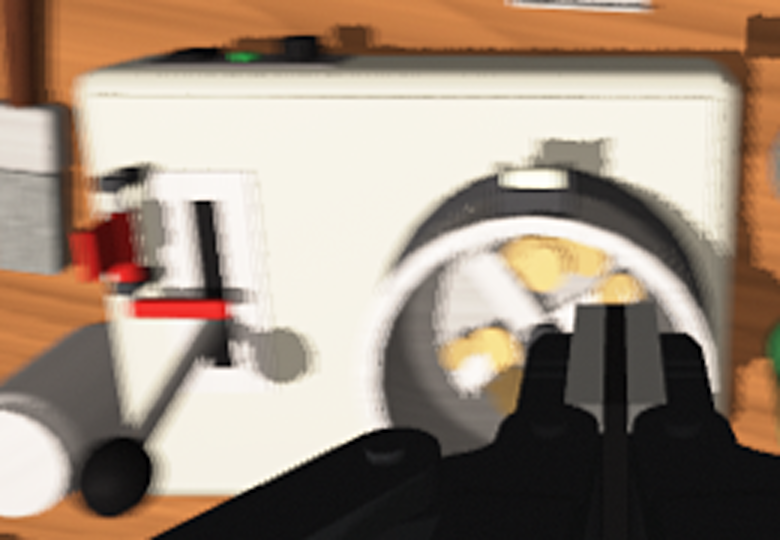

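```bash
cat >> h.py <<'E'
def wristT(pos,rot):
    c=camera_model("wrist");T=np.eye(4);T[:3,:3]=R.from_euler("xyz",rot,degrees=True).as_matrix();T[:3,3]=pos
    W=T@c["T_tool_cam"];return W
def W1():return wristT([420.70,-1.27,399.19],[180,0,-169.98])
E
python3 - <<'E'
from h import *
W=W1()
KN=[32.2,-105,201]
obs=[("top",KN,(336.4,198.2)),("side",KN,(312.6,223.1)),("wrist",KN,(109,298.7)),("wrist",[-11,-90,112],(70+226/3,140+300/3)),("wrist",[-11,-90,104],(70+228/3,140+318/3))]
def f(p):
    r=[]
    for n,P,uv in obs: r+=list(proj(n,m2w(p,P),W if n=="wrist" else None)[0]-uv)
    # deck front edge row and bowl centre col
    q=proj("wrist",m2w(p,[[10,70+78,160],[10,70-78,160]]),W); r.append(q[:,0].mean()-251.7)
    q=proj("wrist",m2w(p,[[-121,60,90],[-121,-60,90]]),W); 
    r+=[3*((q[0,1]-q[1,1])-0.6*(q[0,0]-q[1,0])/125)]
    return np.array(r)
s=least_squares(f,[556,-82,.17]);print(s.x,np.degrees(s.x[2]));print(f(s.x).round(1))
p=s.x;np.save("mill.npy",p)
for n,im,o in(("top","top0",0),("side","side0",0),("wrist","w1",0)):
    print(n,proj(n,m2w(p,[[-125,170,90],[-125,-170,90],[125,-170,90],[125,170,90]]),W if n=="wrist" else None).round(0).tolist())
    im=cv2.imread(f"pics/{im}.png")
    T=W if n=="wrist" else None
    k=3
    big=cv2.resize(im,None,fx=k,fy=k,interpolation=cv2.INTER_CUBIC)
    def L(P,c):
        q=(proj(n,m2w(p,P),T)*k+k/2-.5).astype(int);cv2.polylines(big,[q],False,c,1)
    L([[-125,170,90],[-125,-170,90],[125,-170,90],[125,170,90],[-125,170,90]],(255,0,0))
    t=np.linspace(0,6.3,60);L(np.c_[10+78*np.cos(t),70+78*np.sin(t),160+0*t],(0,255,0))
    L([[-58,-140,142],[-32,-140,142]],(255,0,255));L([[-6,-140,108],[-6,-90,108]],(255,0,255))
    for a,c in((.7,(0,255,255)),(.8,(0,200,255)),(.9,(0,128,255)),(1.0,(0,0,255))):
        def lid(x,z,y): return [103-x*np.cos(a)+z*np.sin(a)*1,70+y,163+x*np.sin(a)+z*np.cos(a)]
        L([lid(169,6,22),lid(205,6,22),lid(205,6,-22),lid(169,6,-22),lid(169,6,22)],c)
    u0,v0=proj(n,m2w(p,[0,0,110]),T)[0]*k
    u0=int(max(0,u0-390));v0=int(max(0,v0-300));cv2.imwrite(f"pics/ov_{n}.png",big[v0:v0+590,u0:u0+790])
E
```

```text
[ 5.61056676e+02 -8.43396831e+01  1.69890347e-01] 9.733999866621167
[ 0.9 -1.   1.6 -0.3  1.   1.8  0.9  2.1  2.3 -5.9 -3.1 -0. ]
top [[255.0, 269.0], [362.0, 251.0], [346.0, 176.0], [244.0, 192.0]]
side [[228.0, 222.0], [289.0, 282.0], [346.0, 244.0], [283.0, 192.0]]
wrist [[318.0, 166.0], [90.0, 165.0], [114.0, 310.0], [311.0, 311.0]]
```

View pics/ov_top.png

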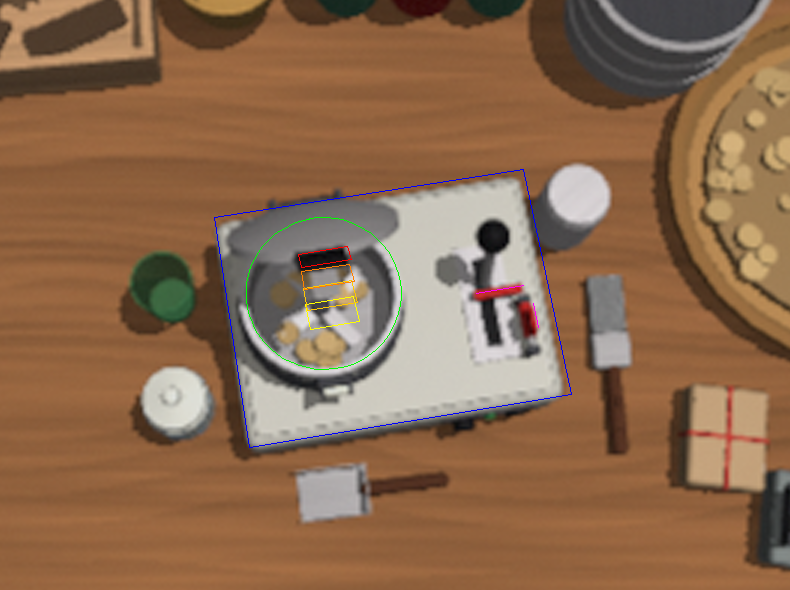

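View pics/ov_side.png

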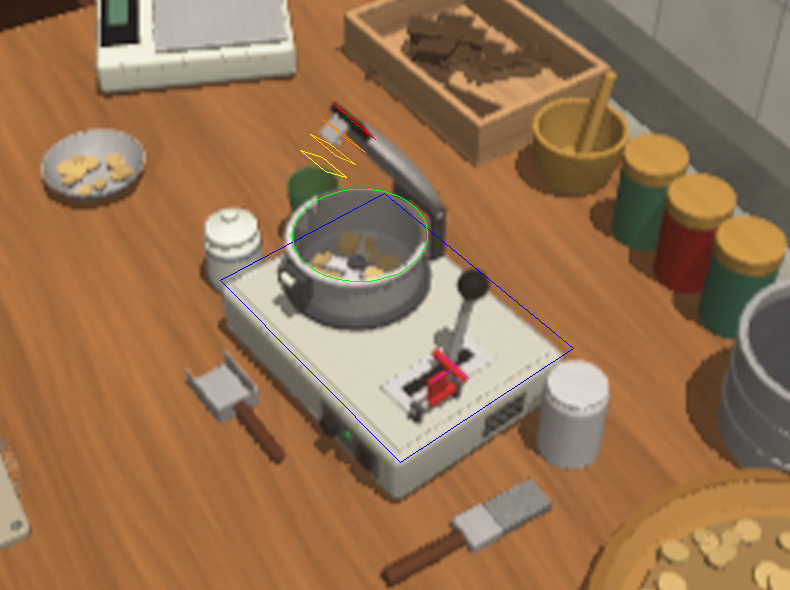

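View pics/ov_wrist.png

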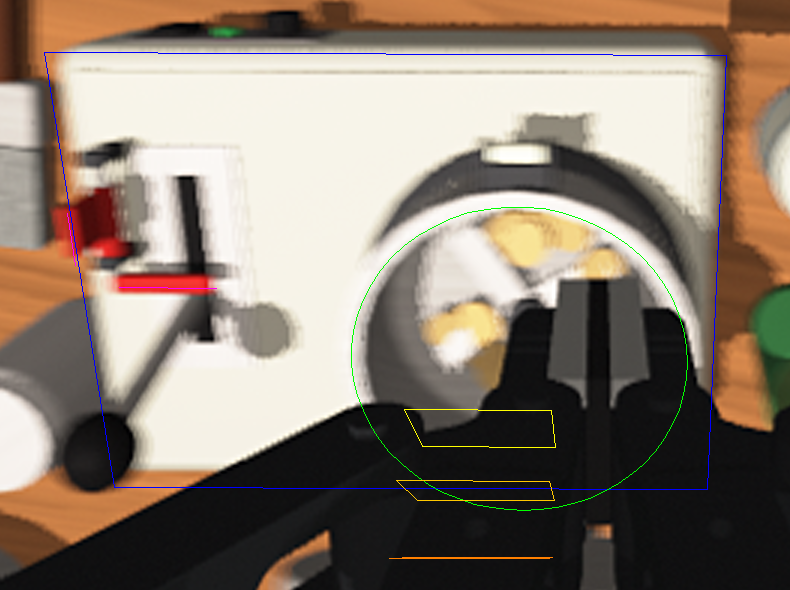

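Run:
```python
from h import *
W=W1();p0=np.load("mill.npy")
KN=[32.2,-105,201]
def P_(n,P,p):return proj(n,m2w(p,P),W if n=="wrist" else None)[0]
rel=[("wrist",[-68,70,160],1,-17/3),("wrist",[10,148,160],0,12/3),("wrist",[10,-8,160],0,2/3),("wrist",[-125,0,90],1,-6/3),("wrist",[0,-170,90],0,12/3),("wrist",[0,170,90],0,2/3),
("wrist",[-11,-115,112],1,-8/3),
("top",[-40,-170,90],0,-8/3),("top",[0,170,90],0,1),("top",[125,-50,90],1,2),("top",[-125,0,90],1,-1),
("side",[-68,70,160],0,-1),("side",[125,-170,90],0,-4),("side",[0,-170,90],1,-1),("side",[-125,0,90],0,-.5)]
tg=[(n,P,i,P_(n,P,p0)[i]+d) for n,P,i,d in rel]
def f(p):
    r=[]
    for n,P,uv in [("top",KN,(336.4,198.2)),("side",KN,(312.6,223.1)),("wrist",KN,(109,298.7))]: r+=list(P_(n,P,p)-uv)
    r+=[P_(n,P,p)[i]-t for n,P,i,t in tg]
    return np.array(r)
s=least_squares(f,p0,loss="soft_l1",x_scale=[1,1,.01]);p=s.x;print(p,np.degrees(p[2]));print(f(p).round(1));np.save("mill.npy",p)
W=W
for n,im in(("top","top0"),("side","side0"),("wrist","w1")):
    im=cv2.imread(f"pics/{im}.png");T=W if n=="wrist" else None;k=4
    big=cv2.resize(im,None,fx=k,fy=k,interpolation=cv2.INTER_CUBIC)
    def L(P,c):
        q=(proj(n,m2w(p,P),T)*k+k/2-.5).astype(int);cv2.polylines(big,[q],False,c,1)
    L([[-125,170,90],[-125,-170,90],[125,-170,90],[125,170,90],[-125,170,90]],(255,0,0))
    t=np.linspace(0,6.3,60);L(np.c_[10+78*np.cos(t),70+78*np.sin(t),160+0*t],(0,255,0))
    L([[-58,-140,142],[-32,-140,142],[-32,-140,108],[-58,-140,108],[-58,-140,142]],(255,0,255));L([[-6,-140,108],[-6,-90,108]],(255,0,255))
    L(np.c_[32.2+17*np.cos(t),-105+17*np.sin(t),201+0*t],(0,255,255))
    for a,c in((.95,(0,255,255)),(1.0,(0,128,255)),(1.05,(0,0,255))):
        def lid(x,z,y): return [103-x*np.cos(a)+z*np.sin(a)*1,70+y,163+x*np.sin(a)+z*np.cos(a)]
        L([lid(169,6,22),lid(205,6,22),lid(205,6,-22),lid(169,6,-22),lid(169,6,22)],c)
    u0,v0=proj(n,m2w(p,[0,0,110]),T)[0]*k
    d={"top":(290,200),"side":(300,390),"wrist":(390,320)}[n]
    u0=int(max(0,u0-d[0]-60));v0=int(max(0,v0-d[1]));cv2.imwrite(f"pics/ov2_{n}.png",big[v0:v0+590,u0:u0+790])
```

```text
[ 5.55569956e+02 -8.33506589e+01  1.91963904e-01] 10.998721542513046
[ 0.2  0.1  0.3 -0.3  2.7 -0.2  0.8 -2.3  0.6 -1.5 -2.9  0.7  1.   2.4
 -1.2 -0.6  2.6 -0.7  2.7  0.9 -0.6]
```

View pics/ov2_top.png

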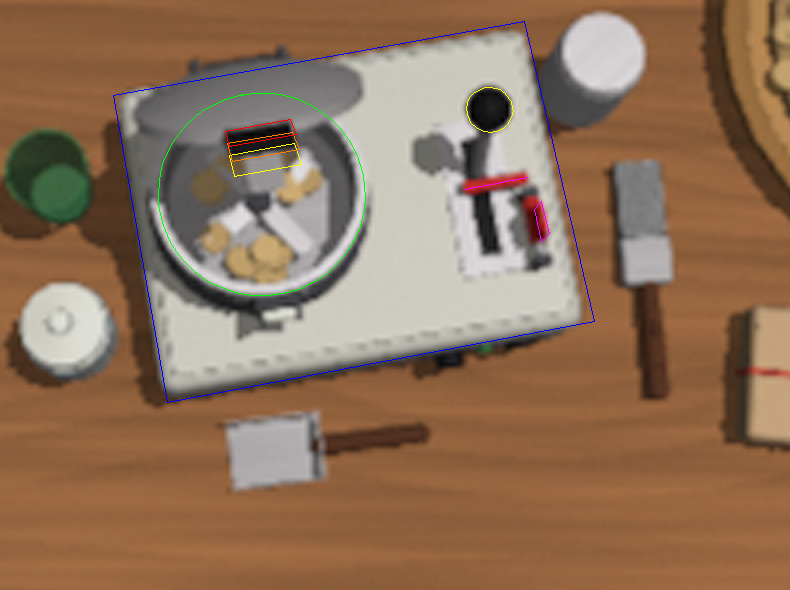

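View pics/ov2_side.png

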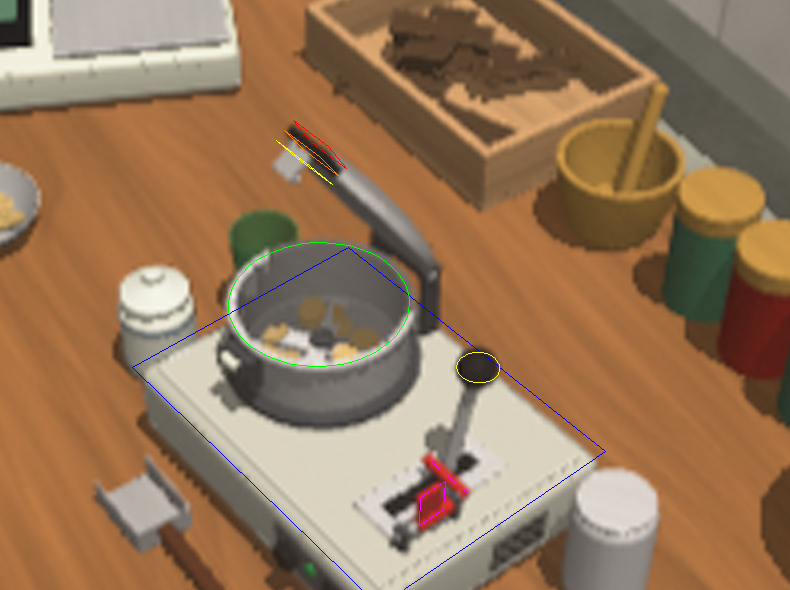

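View pics/ov2_wrist.png

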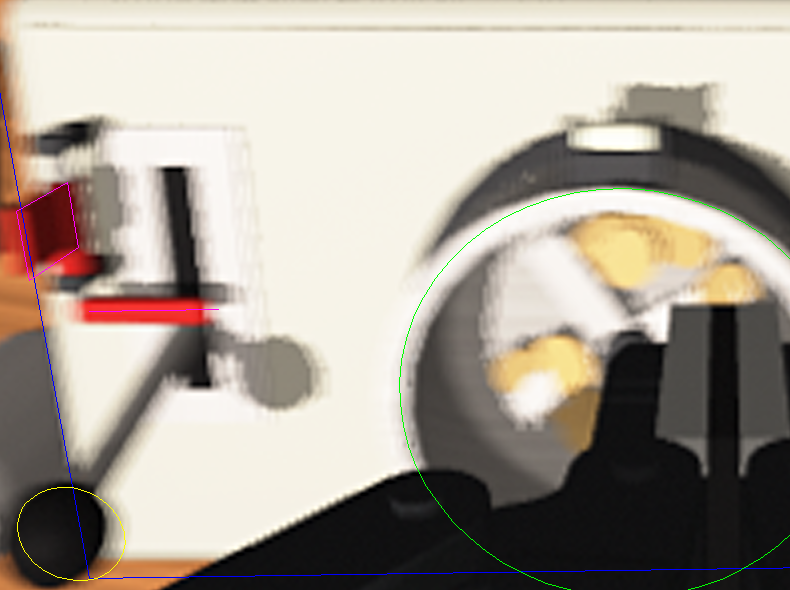

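```bash
cat >> h.py <<'E'
p=np.load("mill.npy")
def seq(pts):
    """mill pts -> world, and tool-axis cm shifts from the sensed pose, assuming constant orientation"""
    s=sense();M=R.from_euler("xyz",s["tcp_rot"],degrees=True).as_matrix();c=s["tool_pos"]
    print("t",round(s["time"],2),c.round(1),s["tcp_rot"].round(1),s["ft_force"].round(1))
    for q in pts:
        w=m2w(p,q)[0];d=(w-c)@M/10;print(q,w.round(1),"d cm",d.round(2));c=w
def where():
    s=sense();d=s["tool_pos"]-np.array([p[0],p[1],0]);c,n=np.cos(p[2]),np.sin(p[2])
    print("t",round(s["time"],2),"mill",np.round([c*d[0]+n*d[1],-n*d[0]+c*d[1],d[2]],1),"F",s["ft_force"].round(1),"gap",s["finger_gap"].round(1),s["tcp_rot"].round(1))
E
python3 - <<'E'
from h import *
def lid(a,o):return [round(float(103-187*np.cos(a)+6*np.sin(a)+o),1),70,round(float(163+187*np.sin(a)+6*np.cos(a)),1)]
seq([[0,70,399],[28,70,375],lid(1.1,11),lid(1.0,11),lid(.9,11),lid(.8,11),lid(.7,10),lid(.6,9),lid(.5,8),lid(.4,6),lid(.3,4),lid(.2,2),lid(.1,0)])
E
```

```text
t 2.2 [421.3  -5.5 398.7] [-1.798e+02 -1.000e-01 -1.702e+02] [-1.  -3.4 -0.7]
[0, 70, 399] [542.2 -14.6 399. ] d cm [-11.76  -2.96  -0.04]
[28, 70, 375] [569.7  -9.3 375. ] d cm [-2.8   0.06  2.4 ]
[34.5, 70, 332.4] [576.1  -8.1 332.4] d cm [-0.65  0.02  4.26]
[18.0, 70, 323.6] [559.9 -11.2 323.6] d cm [ 1.65 -0.03  0.88]
[2.5, 70, 313.2] [544.7 -14.2 313.2] d cm [ 1.55 -0.03  1.04]
[-12.0, 70, 301.3] [530.4 -16.9 301.3] d cm [ 1.45 -0.03  1.19]
[-26.2, 70, 288.1] [516.5 -19.6 288.1] d cm [ 1.42 -0.03  1.32]
[-38.9, 70, 273.5] [504.  -22.1 273.5] d cm [ 1.27 -0.02  1.46]
[-50.2, 70, 257.9] [492.9 -24.2 257.9] d cm [ 1.13 -0.02  1.56]
[-60.9, 70, 241.3] [482.4 -26.3 241.3] d cm [ 1.07 -0.02  1.66]
[-69.9, 70, 224.0] [473.6 -28.  224. ] d cm [ 0.9  -0.01  1.73]
[-77.1, 70, 206.0] [466.5 -29.3 206. ] d cm [ 0.72 -0.01  1.8 ]
[-82.5, 70, 187.6] [461.2 -30.4 187.6] d cm [ 0.54 -0.01  1.84]
```

Call:
step_arm([
  {"grip": 0, "tx": -3, "ty": -0.8, "tz": 0, "ax": 0, "ay": 0, "az": 0},
  {"grip": 0, "tx": -3, "ty": -0.8, "tz": 0, "ax": 0, "ay": 0, "az": 0},
  {"grip": 0, "tx": -3, "ty": -0.8, "tz": 0, "ax": 0, "ay": 0, "az": 0},
  {"grip": 0, "tx": -2.8, "ty": -0.6, "tz": 0, "ax": 0, "ay": 0, "az": 0},
  {"grip": 0, "tx": -2.8, "ty": 0, "tz": 2.4, "ax": 0, "ay": 0, "az": 0},
  {"grip": 0, "tx": -0.6, "ty": 0, "tz": 2.2, "ax": 0, "ay": 0, "az": 0},
  {"grip": 0, "tx": 0, "ty": 0, "tz": 2, "ax": 0, "ay": 0, "az": 0},
  {"grip": 0, "tx": 0, "ty": 0, "tz": 0, "ax": 0, "ay": 0, "az": 0},
])

```text
time: 2.87
tool_pos: [574.2, -2.4, 327.0]
tcp_rot: [179.9, -0.5, -170.0]
ft_force: [-0.1, -0.8, -1.3]
finger_gap: -0.1
```

Run:
```python
from h import *
where()
a=snapshot("side")[:,:,::-1][140:260,200:360];b=snapshot("top")[:,:,::-1][170:290,240:400]
cv2.imwrite("pics/c1.png",cv2.resize(np.hstack([a,b]),None,fx=2.5,fy=2.5,interpolation=cv2.INTER_CUBIC))
```

```text
Traceback (most recent call last):
  File "h.py", line 30, in where
    print("t",round(s["time"],2),"mill",np.round([c*d[0]+n*d[1],-n*d[0]+c*d[1],d[2]],1),"F",s["ft_force"].round(1),"gap",s["finger_gap"].round(1),s["tcp_rot"].round(1))
                                                                                                                         ^^^^^^^^^^^^^^^^^^^^^
AttributeError: 'float' object has no attribute 'round'
```

```bash
sed -i 's/s\["finger_gap"\].round(1)/round(s["finger_gap"],1)/' h.py
cat >> h.py <<'E'
def pair(name):
    a=snapshot("side")[:,:,::-1][140:260,200:360];b=snapshot("top")[:,:,::-1][170:290,240:400]
    cv2.imwrite("pics/"+name,cv2.resize(np.hstack([a,b]),None,fx=2.5,fy=2.5,interpolation=cv2.INTER_CUBIC))
E
python3 - <<'E'
from h import *
where();pair("c1.png")
E
```

```text
t 2.87 mill [ 33.7  75.9 327. ] F [-0.1 -0.8 -1.3] gap -0.1 [ 179.9   -0.5 -170. ]
```

View pics/c1.png

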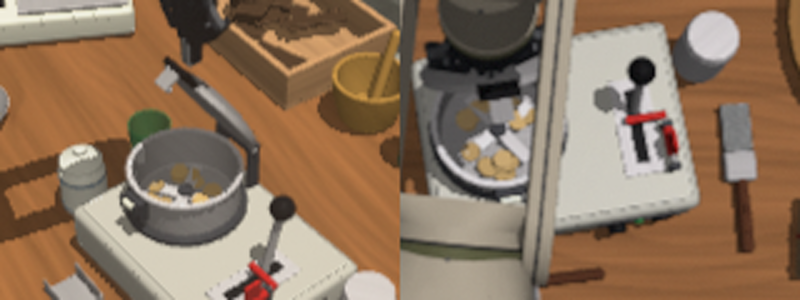

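The tip stands just behind and above the pad at side (195,60); the lid is still open. Sweep it down along its arc.

Call:
step_arm([
  {"grip": 0, "tx": 1.0, "ty": -0.5, "tz": 0.5, "ax": 0, "ay": 0, "az": 0},
  {"grip": 0, "tx": 1.6, "ty": 0, "tz": 0.8, "ax": 0, "ay": 0, "az": 0},
  {"grip": 0, "tx": 1.6, "ty": 0, "tz": 1.0, "ax": 0, "ay": 0, "az": 0},
  {"grip": 0, "tx": 1.5, "ty": 0, "tz": 1.2, "ax": 0, "ay": 0, "az": 0},
  {"grip": 0, "tx": 1.4, "ty": 0, "tz": 1.3, "ax": 0, "ay": 0, "az": 0},
])

```text
time: 3.38
tool_pos: [507.5, -20.4, 288.6]
tcp_rot: [-179.9, 0.4, -170.0]
ft_force: [2.0, 0.2, 1.0]
finger_gap: -0.1
```

Run:
```python
from h import *
where();pair("c2.png")
```

```text
t 3.38 mill [-35.2  71.  288.6] F [2.  0.2 1. ] gap -0.1 [-179.9    0.4 -170. ]
```

View pics/c2.png

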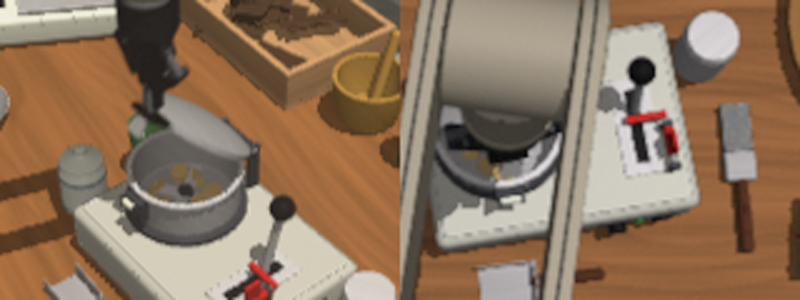

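The lid is following the tip, now about half closed.

Call:
step_arm([
  {"grip": 0, "tx": 0.4, "ty": 0, "tz": 1.5, "ax": 0, "ay": 0, "az": 0},
  {"grip": 0, "tx": 1.1, "ty": 0, "tz": 1.6, "ax": 0, "ay": 0, "az": 0},
  {"grip": 0, "tx": 1.1, "ty": 0, "tz": 1.7, "ax": 0, "ay": 0, "az": 0},
  {"grip": 0, "tx": 0.9, "ty": 0, "tz": 1.7, "ax": 0, "ay": 0, "az": 0},
  {"grip": 0, "tx": 0.7, "ty": 0, "tz": 1.8, "ax": 0, "ay": 0, "az": 0},
  {"grip": 0, "tx": 0.6, "ty": 0, "tz": 1.4, "ax": 0, "ay": 0, "az": 0},
  {"grip": 0, "tx": 0, "ty": 0, "tz": 0, "ax": 0, "ay": 0, "az": 0},
])

```text
time: 4.07
tool_pos: [458.8, -28.5, 187.8]
tcp_rot: [180.0, -0.1, -170.0]
ft_force: [-1.6, -0.2, -0.8]
finger_gap: -0.3
```

Run:
```python
from h import *
where();pair("c3.png")
```

```text
t 4.07 mill [-84.5  72.3 187.8] F [-1.6 -0.2 -0.8] gap -0.3 [ 1.8e+02 -1.0e-01 -1.7e+02]
```

View pics/c3.png

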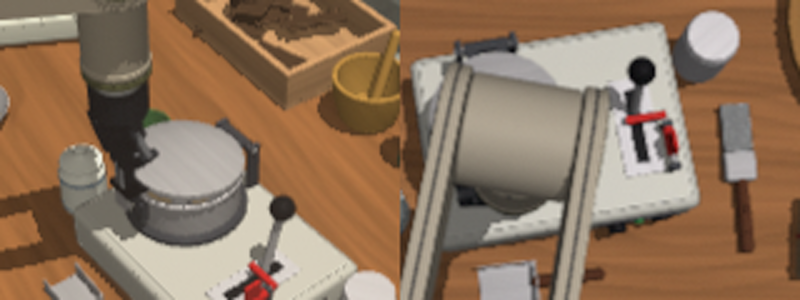

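Call:
step_arm([
  {"grip": 0, "tx": 0.1, "ty": 0, "tz": 0.5, "ax": 0, "ay": 0, "az": 0},
  {"grip": 0, "tx": 0, "ty": 0, "tz": 0.5, "ax": 0, "ay": 0, "az": 0},
  {"grip": 0, "tx": 0, "ty": 0, "tz": 0.3, "ax": 0, "ay": 0, "az": 0},
  {"grip": 0, "tx": 0, "ty": 0, "tz": 0, "ax": 0, "ay": 0, "az": 0},
])

```text
time: 4.5
tool_pos: [459.8, -29.0, 176.5]
tcp_rot: [-179.9, 0.1, -170.0]
ft_force: [2.4, -0.5, 2.7]
finger_gap: -0.2
```

Call:
step_arm([
  {"grip": 0, "tx": 0, "ty": 0, "tz": 0.3, "ax": 0, "ay": 0, "az": 0},
  {"grip": 0, "tx": 0, "ty": 0, "tz": 0, "ax": 0, "ay": 0, "az": 0},
])

```text
time: 4.67
tool_pos: [459.4, -29.0, 173.1]
tcp_rot: [-179.9, 0.1, -170.0]
ft_force: [1.5, -0.9, 2.7]
finger_gap: 0.1
```

Call:
step_arm([
  {"grip": 0, "tx": 0, "ty": 0, "tz": 0.3, "ax": 0, "ay": 0, "az": 0},
  {"grip": 0, "tx": 0, "ty": 0, "tz": 0, "ax": 0, "ay": 0, "az": 0},
])

```text
time: 4.83
tool_pos: [458.6, -28.7, 169.0]
tcp_rot: [180.0, 0.0, -170.0]
ft_force: [1.8, -1.9, 2.5]
finger_gap: 0.3
```

Call:
step_arm([
  {"grip": 0, "tx": 0, "ty": 0, "tz": 0.2, "ax": 0, "ay": 0, "az": 0},
  {"grip": 0, "tx": 0, "ty": 0, "tz": 0, "ax": 0, "ay": 0, "az": 0},
])

```text
time: 5.0
tool_pos: [458.6, -28.7, 168.7]
tcp_rot: [-180.0, 0.0, -170.0]
ft_force: [-5.6, 0.6, 14.1]
finger_gap: -0.2
```

Run:
```python
from h import *
where();pair("c4.png")
```

```text
t 5.0 mill [-84.7  72.1 168.7] F [-5.6  0.6 14.1] gap -0.2 [-180.    0. -170.]
```

View pics/c4.png

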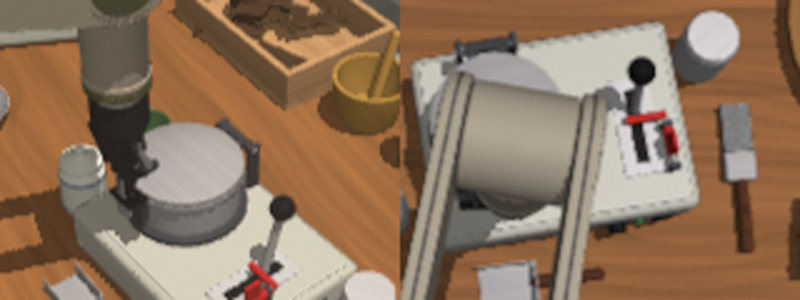

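Call:
step_arm([
  {"grip": 0, "tx": 0, "ty": 0, "tz": 0.2, "ax": 0, "ay": 0, "az": 0},
  {"grip": 0, "tx": 0, "ty": 0, "tz": 0, "ax": 0, "ay": 0, "az": 0},
])

```text
time: 5.27
tool_pos: [458.7, -28.8, 168.5]
tcp_rot: [-180.0, 0.0, -170.0]
ft_force: [-12.9, 1.1, 28.3]
finger_gap: -0.2
```

Run:
```python
from h import *
seq([[-84,70,260],[0,-120,265]])
```

```text
t 5.27 [458.7 -28.8 168.5] [-180.    0. -170.] [-12.9   1.1  28.3]
[-84, 70, 260] [459.8 -30.7 260. ] d cm [-0.08 -0.21 -9.15]
[0, -120, 265] [ 578.5 -201.1  265. ] d cm [ -8.72 -18.86  -0.48]
```

Call:
step_arm([
  {"grip": 0, "tx": 0, "ty": 0, "tz": -3, "ax": 0, "ay": 0, "az": 0},
  {"grip": 0, "tx": 0, "ty": 0, "tz": -3.3, "ax": 0, "ay": 0, "az": 0},
  {"grip": 0, "tx": 0, "ty": 0, "tz": -3.3, "ax": 0, "ay": 0, "az": 0},
  {"grip": 0, "tx": -1.5, "ty": -3.1, "tz": -0.1, "ax": 0, "ay": 0, "az": 0},
  {"grip": 0, "tx": -1.5, "ty": -3.1, "tz": -0.1, "ax": 0, "ay": 0, "az": 0},
  {"grip": 0, "tx": -1.5, "ty": -3.1, "tz": -0.1, "ax": 0, "ay": 0, "az": 0},
  {"grip": 0, "tx": -1.5, "ty": -3.1, "tz": -0.1, "ax": 0, "ay": 0, "az": 0},
  {"grip": 0, "tx": -1.5, "ty": -3.1, "tz": -0.1, "ax": 0, "ay": 0, "az": 0},
])

```text
time: 5.93
tool_pos: [559.9, -169.4, 265.6]
tcp_rot: [180.0, -0.0, -170.0]
ft_force: [0.2, -0.0, 0.0]
finger_gap: -0.1
```

Call:
step_arm([
  {"grip": 0, "tx": -1.3, "ty": -3.1, "tz": -0.1, "ax": 0, "ay": 0, "az": 0},
  {"grip": 0, "tx": 0, "ty": 0, "tz": 0, "ax": 0, "ay": 0, "az": 0},
  {"grip": 0, "tx": 0, "ty": 0, "tz": 0, "ax": 0, "ay": 0, "az": 0},
])

```text
time: 6.18
tool_pos: [577.3, -197.7, 265.2]
tcp_rot: [179.9, -0.2, -170.1]
ft_force: [-0.2, -0.4, -1.2]
finger_gap: -0.4
```

Run:
```python
from h import *
where();s=sense();print(s["tool_pos"].tolist(),s["tcp_rot"].tolist());cv2.imwrite("pics/w2.png",snapshot("wrist")[:,:,::-1]);pair("c5.png")
```

```text
t 6.18 mill [  -0.5 -116.4  265.2] F [-0.2 -0.4 -1.2] gap -0.4 [ 179.9   -0.2 -170.1]
[577.3274590779944, -197.68081004166228, 265.1676022617245] [179.8813620488656, -0.15915376766353748, -170.09656439805627]
```

View pics/w2.png

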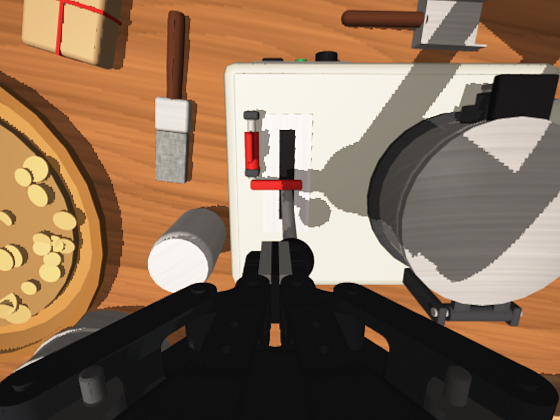

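View pics/c5.png

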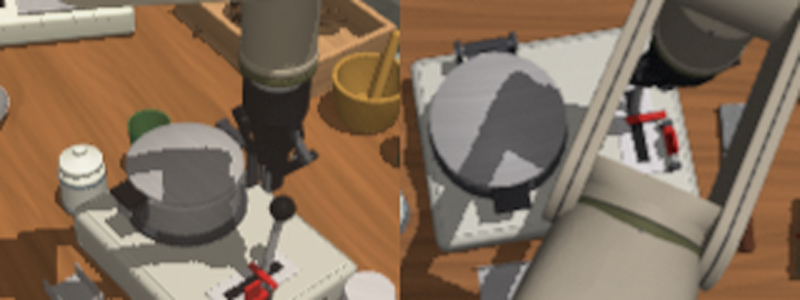

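The lid is flat and shut. The catch tab is at about (250,150) in the wrist view, between lugs at rows 115 and 172, and the cross arm is at (276,184).

Run:
```python
from h import *
im=cv2.imread("pics/w2.png")
r=(im[:,:,2]>90)&(im[:,:,1]<70)&(im[:,:,0]<70)
W=wristT([577.33,-197.68,265.17],[179.88,-.16,-170.10])
sub=r[110:200,235:310];n,l,st,c=cv2.connectedComponentsWithStats(sub.astype(np.uint8));print(st+[235,110,0,0,0])
a=im[100:200,225:325];cv2.imwrite("pics/w2z.png",cv2.resize(a,None,fx=5.9,fy=5.9,interpolation=cv2.INTER_CUBIC))
for P in([-58,-140,142],[-32,-140,142],[-45,-140,108],[-73,-140,108],[-19,-140,108],[-6,-90,108],[-6,-140,108],[32.2,-105,201]):print(P,proj("wrist",m2w(p,P),W).round(1))
```

```text
[[ 235  110   75   90 5798]
 [ 245  132   14   38  474]
 [ 251  180   51   10  478]]
[-58, -140, 142] [[245.4 134. ]]
[-32, -140, 142] [[246.7 164.3]]
[-45, -140, 108] [[249.1 146. ]]
[-73, -140, 108] [[247.9 116.1]]
[-19, -140, 108] [[250.2 172.4]]
[-6, -90, 108] [[300.3 184.2]]
[-6, -140, 108] [[250.8 185.2]]
[32.2, -105, 201] [[290.4 260.2]]
```

View pics/w2z.png

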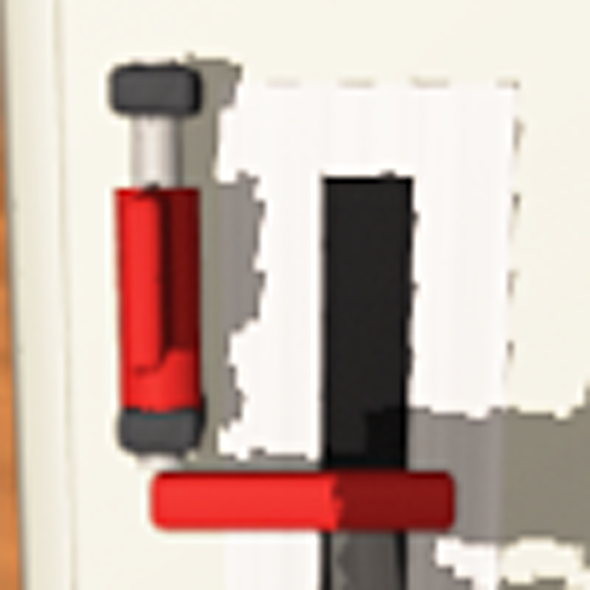

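Run:
```python
from h import *
seq([[-45,-113,265],[-45,-113,122],[-45,-150,122],[-45,-154,116],[-45,-154,170]])
```

```text
t 6.33 [ 577.1 -195.7  267.1] [ 180.    -0.  -169.9] [ 0.7 -0.1 -0.5]
[-45, -113, 265] [ 533.  -202.9  265. ] d cm [4.47 0.06 0.21]
[-45, -113, 122] [ 533.  -202.9  122. ] d cm [-1.00e-02 -1.00e-02  1.43e+01]
[-45, -150, 122] [ 540.  -239.2  122. ] d cm [-0.06 -3.7  -0.  ]
[-45, -154, 116] [ 540.8 -243.1  116. ] d cm [-0.01 -0.4   0.6 ]
[-45, -154, 170] [ 540.8 -243.1  170. ] d cm [ 0.   0.  -5.4]
```

Call:
step_arm([
  {"grip": 0, "tx": 2.2, "ty": 0, "tz": 0.1, "ax": 0, "ay": 0, "az": 0},
  {"grip": 0, "tx": 2.3, "ty": 0, "tz": 0.1, "ax": 0, "ay": 0, "az": 0},
  {"grip": 0, "tx": 0, "ty": 0, "tz": 2.8, "ax": 0, "ay": 0, "az": 0},
  {"grip": 0, "tx": 0, "ty": 0, "tz": 2.8, "ax": 0, "ay": 0, "az": 0},
  {"grip": 0, "tx": 0, "ty": 0, "tz": 2.8, "ax": 0, "ay": 0, "az": 0},
  {"grip": 0, "tx": 0, "ty": 0, "tz": 2.4, "ax": 0, "ay": 0, "az": 0},
  {"grip": 0, "tx": 0, "ty": 0, "tz": 0, "ax": 0, "ay": 0, "az": 0},
  {"grip": 0, "tx": 0, "ty": 0, "tz": 0, "ax": 0, "ay": 0, "az": 0},
])

```text
time: 7.0
tool_pos: [532.0, -203.0, 156.7]
tcp_rot: [179.9, -0.1, -169.9]
ft_force: [1.2, 0.3, 0.7]
finger_gap: -0.1
```

Run:
```python
from h import *
where()
a=snapshot("side")[:,:,::-1][180:290,250:350];w=snapshot("wrist")[:,:,::-1][100:320,200:400]
cv2.imwrite("pics/c6.png",np.hstack([cv2.resize(a,(400,440)),cv2.resize(w,(400,440))]))
```

```text
t 7.0 mill [ -46.  -113.   156.7] F [1.2 0.3 0.7] gap -0.1 [ 1.799e+02 -1.000e-01 -1.699e+02]
```

View pics/c6.png

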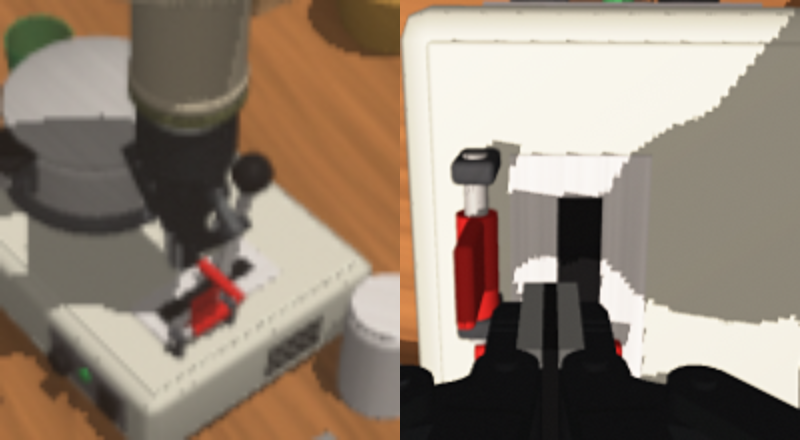

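The tip stands between slot and tab at z≈157, clear of the lever; the closed tips are only ~15 mm across, so I push a bit farther.

Call:
step_arm([
  {"grip": 0, "tx": 0, "ty": 0, "tz": 1.8, "ax": 0, "ay": 0, "az": 0},
  {"grip": 0, "tx": 0, "ty": 0, "tz": 1.7, "ax": 0, "ay": 0, "az": 0},
  {"grip": 0, "tx": 0, "ty": -0.8, "tz": 0, "ax": 0, "ay": 0, "az": 0},
  {"grip": 0, "tx": 0, "ty": -0.8, "tz": 0, "ax": 0, "ay": 0, "az": 0},
  {"grip": 0, "tx": 0, "ty": -0.8, "tz": 0, "ax": 0, "ay": 0, "az": 0},
  {"grip": 0, "tx": 0, "ty": -0.8, "tz": 0, "ax": 0, "ay": 0, "az": 0},
  {"grip": 0, "tx": 0, "ty": 0, "tz": 0, "ax": 0, "ay": 0, "az": 0},
])

```text
time: 7.68
tool_pos: [539.9, -238.4, 124.2]
tcp_rot: [-179.9, 0.1, -170.0]
ft_force: [0.1, -0.0, 0.4]
finger_gap: 0.2
```

```bash
cat >> h.py <<'E'
def pair2(name):
    a=snapshot("side")[:,:,::-1][180:290,250:350];w=snapshot("wrist")[:,:,::-1][100:320,200:400]
    cv2.imwrite("pics/"+name,np.hstack([cv2.resize(a,(400,440)),cv2.resize(w,(400,440))]))
E
python3 - <<'E'
from h import *
where();pair2("c7.png")
E
```

```text
t 7.68 mill [ -44.9 -149.2  124.2] F [ 0.1 -0.   0.4] gap 0.2 [-1.799e+02  1.000e-01 -1.700e+02]
```

View pics/c7.png

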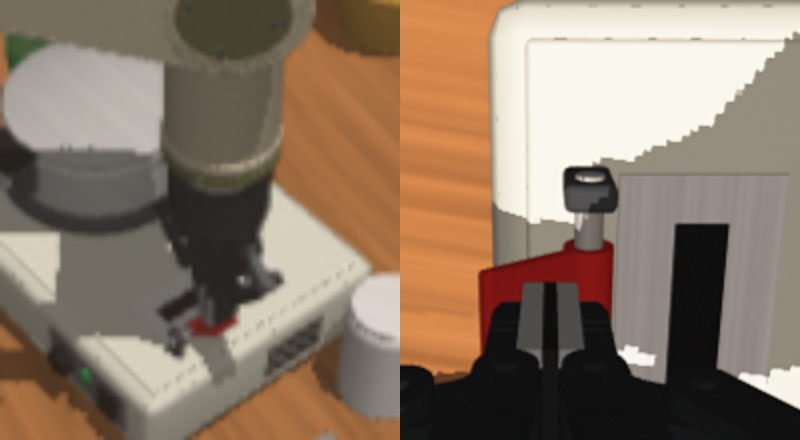

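The red tab has been flipped outward (it lies at (540,290) of the right panel, pointing to the mill's edge). Push a little farther.

Call:
step_arm([
  {"grip": 0, "tx": 0, "ty": -0.7, "tz": 0.3, "ax": 0, "ay": 0, "az": 0},
  {"grip": 0, "tx": 0, "ty": -0.5, "tz": 0.4, "ax": 0, "ay": 0, "az": 0},
  {"grip": 0, "tx": 0, "ty": 0, "tz": 0, "ax": 0, "ay": 0, "az": 0},
])

```text
time: 8.03
tool_pos: [540.8, -248.8, 114.6]
tcp_rot: [-180.0, -0.0, -170.0]
ft_force: [1.5, -0.3, 0.9]
finger_gap: -0.2
```

Call:
step_arm([
  {"grip": 0, "tx": 0, "ty": 0, "tz": 0.4, "ax": 0, "ay": 0, "az": 0},
  {"grip": 0, "tx": 0, "ty": 0, "tz": 0, "ax": 0, "ay": 0, "az": 0},
])

```text
time: 8.2
tool_pos: [540.7, -248.1, 110.7]
tcp_rot: [-180.0, -0.0, -170.0]
ft_force: [-0.8, -0.6, 0.0]
finger_gap: 0.1
```

Call:
step_arm([
  {"grip": 0, "tx": 0, "ty": 0, "tz": -2.5, "ax": 0, "ay": 0, "az": 0},
  {"grip": 0, "tx": 0, "ty": 0, "tz": -3, "ax": 0, "ay": 0, "az": 0},
  {"grip": 0, "tx": 0, "ty": 0, "tz": -3.5, "ax": 0, "ay": 0, "az": 0},
  {"grip": 0, "tx": 0, "ty": 0, "tz": -3.5, "ax": 0, "ay": 0, "az": 0},
  {"grip": 0, "tx": -1, "ty": 0, "tz": -3, "ax": 0, "ay": 0, "az": 0},
  {"grip": 0, "tx": -2, "ty": 1, "tz": -1, "ax": 0, "ay": 0, "az": 0},
  {"grip": 0, "tx": 0, "ty": 0, "tz": 0, "ax": 0, "ay": 0, "az": 0},
])

```text
time: 8.78
tool_pos: [572.0, -231.5, 280.9]
tcp_rot: [-179.8, 0.4, -169.9]
ft_force: [1.5, -0.3, 0.3]
finger_gap: 0.2
```

Run:
```python
from h import *
where();s=sense();print(s["tool_pos"].tolist(),s["tcp_rot"].tolist());pair2("c8.png")
```

```text
t 8.78 mill [ -12.2 -148.6  280.9] F [ 1.5 -0.3  0.3] gap 0.2 [-179.8    0.4 -169.9]
[571.9856598874671, -231.50625463528448, 280.9055343621223] [-179.81247973437527, 0.38877525070073915, -169.90195733149724]
```

View pics/c8.png

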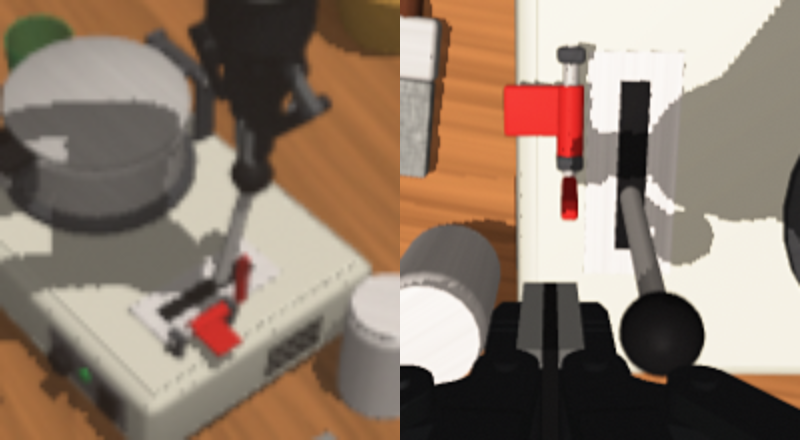

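Catch is flipped about 1.5 rad: tab lies flat outward at (540,108) and the arm stands upright at (570,198), clear of the slot. Next: grip the knob.

Run:
```python
from h import *
W=wristT([571.99,-231.51,280.9],[-179.81,.39,-169.90])
print(proj("wrist",m2w(p,[32.2,-105,201]),W), "seen",(200+662/2,100+333/2))
seq([[32,-105,275],[32,-105,184]])
```

```text
[[329.65160386 263.15487633]] seen (531.0, 266.5)
t 8.88 [ 568.9 -232.1  276.2] [-180.    -0.  -169.9] [-0.8  0.6  0. ]
[32, -105, 275] [ 607.  -180.3  275. ] d cm [-4.66  4.43  0.12]
[32, -105, 184] [ 607.  -180.3  184. ] d cm [-0.   0.   9.1]
```

Call:
step_arm([
  {"grip": 6.5, "tx": -2.3, "ty": 2.2, "tz": 0, "ax": 0, "ay": 0, "az": 0},
  {"grip": 6.5, "tx": -2.4, "ty": 2.3, "tz": 0, "ax": 0, "ay": 0, "az": 0},
  {"grip": 6.5, "tx": 0, "ty": 0, "tz": 0, "ax": 0, "ay": 0, "az": 0},
  {"grip": 6.5, "tx": 0, "ty": 0, "tz": 0, "ax": 0, "ay": 0, "az": 0},
  {"grip": 6.5, "tx": 0, "ty": 0, "tz": 0, "ax": 0, "ay": 0, "az": 0},
], newtons=40)

```text
time: 9.3
tool_pos: [606.0, -180.4, 274.5]
tcp_rot: [179.9, -0.2, -170.0]
ft_force: [-0.4, 0.2, 0.0]
finger_gap: 60.4
```

Run:
```python
from h import *
where();seq([[32,-104,275],[32,-104,184]]);pair2("c9.png")
```

```text
t 9.3 mill [  31.  -104.9  274.5] F [-0.4  0.2  0. ] gap 60.4 [ 179.9   -0.2 -170. ]
t 9.3 [ 606.  -180.4  274.5] [ 179.9   -0.2 -170. ] [-0.4  0.2  0. ]
[32, -104, 275] [ 606.8 -179.3  275. ] d cm [-0.1   0.09 -0.05]
[32, -104, 184] [ 606.8 -179.3  184. ] d cm [-0.03 -0.01  9.1 ]
```

View pics/c9.png

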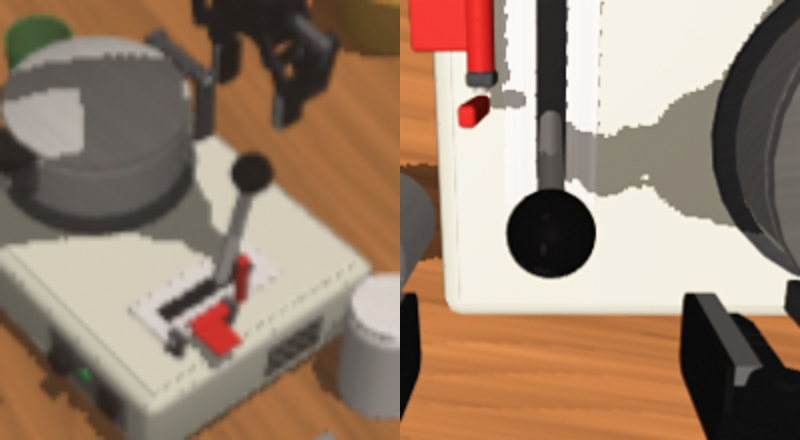

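The knob is centred between the open jaws (column ≈275 of the wrist image). Descend and close.

Call:
step_arm([
  {"grip": 6.5, "tx": -0.1, "ty": 0, "tz": 3, "ax": 0, "ay": 0, "az": 0},
  {"grip": 6.5, "tx": 0, "ty": 0, "tz": 3, "ax": 0, "ay": 0, "az": 0},
  {"grip": 6.5, "tx": 0, "ty": 0, "tz": 2, "ax": 0, "ay": 0, "az": 0},
  {"grip": 6.5, "tx": 0, "ty": 0, "tz": 1.3, "ax": 0, "ay": 0, "az": 0},
  {"grip": 6.5, "tx": 0, "ty": 0, "tz": 0, "ax": 0, "ay": 0, "az": 0},
  {"grip": 6.5, "tx": 0, "ty": 0, "tz": 0, "ax": 0, "ay": 0, "az": 0},
])

```text
time: 9.9
tool_pos: [607.5, -180.5, 183.2]
tcp_rot: [180.0, -0.1, -170.0]
ft_force: [0.8, -0.8, 0.3]
finger_gap: 65.0
```

Call:
step_arm([
  {"grip": 2.5, "tx": 0, "ty": 0, "tz": 0, "ax": 0, "ay": 0, "az": 0},
  {"grip": 2.5, "tx": 0, "ty": 0, "tz": 0, "ax": 0, "ay": 0, "az": 0},
  {"grip": 2.5, "tx": 0, "ty": 0, "tz": 0, "ax": 0, "ay": 0, "az": 0},
  {"grip": 2.5, "tx": 0, "ty": 0, "tz": 0, "ax": 0, "ay": 0, "az": 0},
  {"grip": 2.5, "tx": 0, "ty": 0, "tz": 0, "ax": 0, "ay": 0, "az": 0},
], newtons=40)

```text
time: 10.32
tool_pos: [609.1, -180.0, 185.9]
tcp_rot: [-179.9, 0.2, -170.0]
ft_force: [-1.6, 1.9, 6.8]
finger_gap: 31.9
```

Run:
```python
from h import *
where();pair2("c10.png")
```

```text
t 10.32 mill [  34.1 -105.1  185.9] F [-1.6  1.9  6.8] gap 31.9 [-179.9    0.2 -170. ]
```

View pics/c10.png

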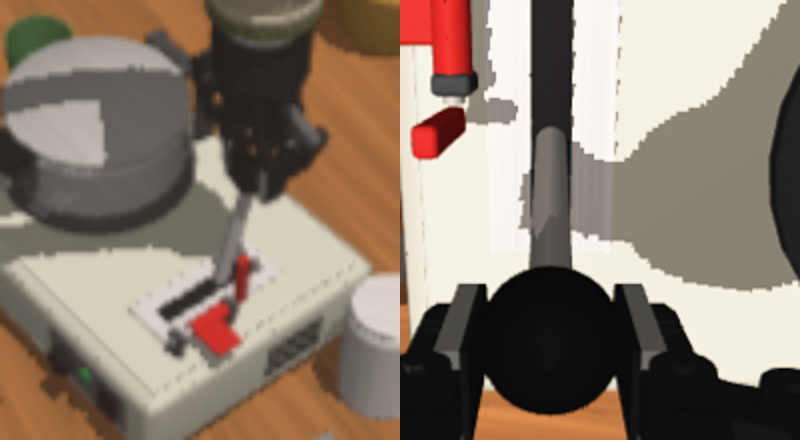

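The knob is held between the pads (gap 32 mm). Pull along its arc.

Call:
step_arm([
  {"grip": 2.5, "tx": 1.2, "ty": 0, "tz": -0.2, "ax": 0, "ay": 0, "az": 0},
  {"grip": 2.5, "tx": 1.3, "ty": 0, "tz": -0.1, "ax": 0, "ay": 0, "az": 0},
  {"grip": 2.5, "tx": 1.3, "ty": 0, "tz": 0, "ax": 0, "ay": 0, "az": 0},
  {"grip": 2.5, "tx": 1.3, "ty": 0, "tz": 0.1, "ax": 0, "ay": 0, "az": 0},
  {"grip": 2.5, "tx": 0, "ty": 0, "tz": 0, "ax": 0, "ay": 0, "az": 0},
])

```text
time: 10.83
tool_pos: [558.6, -188.7, 188.1]
tcp_rot: [-179.9, 0.3, -170.0]
ft_force: [5.1, 5.2, 4.0]
finger_gap: 31.6
```

Call:
step_arm([
  {"grip": 2.5, "tx": 1.3, "ty": 0, "tz": 0.3, "ax": 0, "ay": 0, "az": 0},
  {"grip": 2.5, "tx": 1.2, "ty": 0, "tz": 0.4, "ax": 0, "ay": 0, "az": 0},
  {"grip": 2.5, "tx": 0.8, "ty": 0, "tz": 0.3, "ax": 0, "ay": 0, "az": 0},
  {"grip": 2.5, "tx": 0, "ty": 0, "tz": 0, "ax": 0, "ay": 0, "az": 0},
  {"grip": 2.5, "tx": 0, "ty": 0, "tz": 0, "ax": 0, "ay": 0, "az": 0},
])

```text
time: 11.25
tool_pos: [527.7, -194.1, 179.4]
tcp_rot: [-179.9, 0.4, -170.0]
ft_force: [2.3, 7.0, 12.3]
finger_gap: 30.6
```

Run:
```python
from h import *
where();pair2("c11.png")
```

```text
t 11.25 mill [ -48.5 -103.4  179.4] F [ 2.3  7.  12.3] gap 30.6 [-179.9    0.4 -170. ]
```

View pics/c11.png

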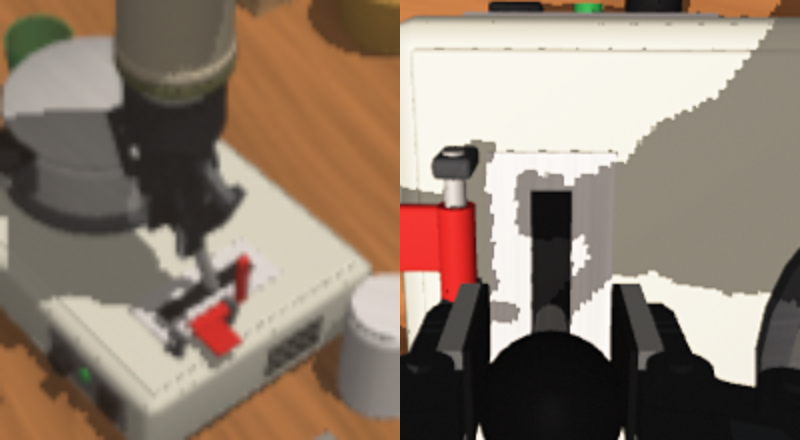

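Run:
```python
from h import *
s=sense();W=wristT(s["tool_pos"],s["tcp_rot"])
for a in np.arange(.3,.75,.05):
    f=.25-a;P=[130*np.sin(f),-105,75+130*np.cos(f)];print(a.round(2),np.round(P,0),proj("wrist",m2w(p,P),W).round(0))
w=snapshot("wrist")[:,:,::-1];cv2.imwrite("pics/w3.png",w)
```

```text
0.3 [  -6. -105.  205.] [[273. 363.]]
0.35 [ -13. -105.  204.] [[272. 351.]]
0.4 [ -19. -105.  204.] [[272. 338.]]
0.45 [ -26. -105.  202.] [[272. 325.]]
0.5 [ -32. -105.  201.] [[272. 311.]]
0.55 [ -38. -105.  199.] [[272. 297.]]
0.6 [ -45. -105.  197.] [[271. 283.]]
0.65 [ -51. -105.  195.] [[271. 269.]]
0.7 [ -57. -105.  192.] [[271. 254.]]
```

View pics/w3.png

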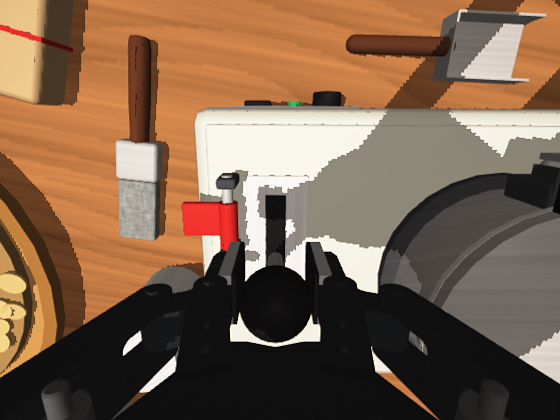

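The ball has slipped rearward in the pads: it is at row ~303, which puts the lever at only ≈0.53 rad. I'll ease it back, release, and pull from behind the ball with closed fingers. The lever is a hinge, so a flat push can't slip sideways.

Call:
step_arm([
  {"grip": 2.5, "tx": -1.2, "ty": 0, "tz": -0.5, "ax": 0, "ay": 0, "az": 0},
  {"grip": 2.5, "tx": -1.3, "ty": 0, "tz": -0.3, "ax": 0, "ay": 0, "az": 0},
  {"grip": 2.5, "tx": -1.3, "ty": 0, "tz": 0, "ax": 0, "ay": 0, "az": 0},
  {"grip": 2.5, "tx": -1.3, "ty": 0, "tz": 0, "ax": 0, "ay": 0, "az": 0},
  {"grip": 2.5, "tx": -1.2, "ty": 0, "tz": 0.1, "ax": 0, "ay": 0, "az": 0},
  {"grip": 7, "tx": 0, "ty": 0, "tz": 0, "ax": 0, "ay": 0, "az": 0},
  {"grip": 7, "tx": 0, "ty": 0, "tz": 0, "ax": 0, "ay": 0, "az": 0},
  {"grip": 7, "tx": 0, "ty": 0, "tz": 0, "ax": 0, "ay": 0, "az": 0},
])

```text
time: 12.07
tool_pos: [587.8, -183.7, 182.9]
tcp_rot: [-180.0, 0.1, -170.0]
ft_force: [-0.4, 0.2, -0.0]
finger_gap: 60.9
```

Call:
step_arm([
  {"grip": 7, "tx": 0, "ty": 0, "tz": 0, "ax": 0, "ay": 0, "az": 0},
  {"grip": 7, "tx": 0, "ty": 0, "tz": -2, "ax": 0, "ay": 0, "az": 0},
  {"grip": 7, "tx": 0, "ty": 0, "tz": -3, "ax": 0, "ay": 0, "az": 0},
  {"grip": 7, "tx": 0, "ty": 0, "tz": -3, "ax": 0, "ay": 0, "az": 0},
  {"grip": 0, "tx": -1.5, "ty": 0, "tz": -1, "ax": 0, "ay": 0, "az": 0},
  {"grip": 0, "tx": -3, "ty": 0, "tz": 0, "ax": 0, "ay": 0, "az": 0},
  {"grip": 0, "tx": 0, "ty": 0, "tz": 0, "ax": 0, "ay": 0, "az": 0},
  {"grip": 0, "tx": 0, "ty": 0, "tz": 0, "ax": 0, "ay": 0, "az": 0},
])

```text
time: 12.73
tool_pos: [632.1, -175.6, 271.6]
tcp_rot: [180.0, -0.0, -169.9]
ft_force: [-0.8, -0.2, -0.5]
finger_gap: 21.8
```

Run:
```python
from h import *
where();pair2("c12.png");seq([[72,-105,270],[72,-105,185]])
```

```text
t 12.73 mill [  57.5 -105.2  271.6] F [-0.8 -0.2 -0.5] gap 21.8 [ 180.    -0.  -169.9]
t 12.83 [ 631.1 -175.9  272. ] [ 180.   -0. -170.] [-0.  -1.  -0.1]
[72, -105, 270] [ 646.3 -172.7  270. ] d cm [-1.55  0.06  0.2 ]
[72, -105, 185] [ 646.3 -172.7  185. ] d cm [-0.01 -0.    8.5 ]
```

View pics/c12.png

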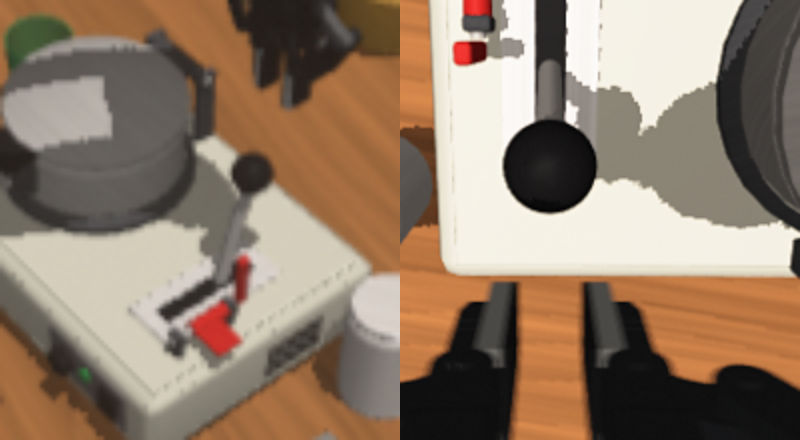

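Lever is back at rest, catch still open. Go down behind the ball.

Call:
step_arm([
  {"grip": 0, "tx": -1.8, "ty": 0.1, "tz": 0, "ax": 0, "ay": 0, "az": 0},
  {"grip": 0, "tx": 0, "ty": 0, "tz": 1, "ax": 0, "ay": 0, "az": 0},
  {"grip": 0, "tx": 0, "ty": 0, "tz": 2.5, "ax": 0, "ay": 0, "az": 0},
  {"grip": 0, "tx": 0, "ty": 0, "tz": 2.5, "ax": 0, "ay": 0, "az": 0},
  {"grip": 0, "tx": 0, "ty": 0, "tz": 2.5, "ax": 0, "ay": 0, "az": 0},
  {"grip": 0, "tx": 0, "ty": 0, "tz": 0.5, "ax": 0, "ay": 0, "az": 0},
  {"grip": 0, "tx": 0, "ty": 0, "tz": 0, "ax": 0, "ay": 0, "az": 0},
  {"grip": 0, "tx": 0, "ty": 0, "tz": 0, "ax": 0, "ay": 0, "az": 0},
])

```text
time: 13.5
tool_pos: [648.9, -172.0, 183.1]
tcp_rot: [-180.0, 0.0, -170.0]
ft_force: [1.2, -0.1, 0.1]
finger_gap: 0.0
```

Run:
```python
from h import *
where();pair2("c13.png");seq([[-25,-105,174]])
```

```text
t 13.5 mill [  74.7 -104.8  183.1] F [ 1.2 -0.1  0.1] gap 0.0 [-180.    0. -170.]
t 13.6 [ 650.2 -172.2  185. ] [-179.9    0.2 -170. ] [ 0.5 -0.1  0.2]
[-25, -105, 174] [ 551.1 -191.2  174. ] d cm [10.1  -0.14  1.07]
```

View pics/c13.png

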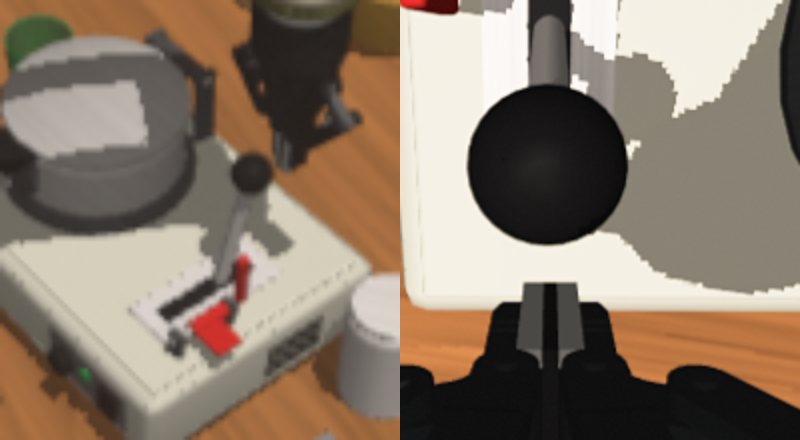

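Fingers closed, standing right behind the ball and centred on it. Pull.

Call:
step_arm([
  {"grip": 0, "tx": 1.0, "ty": 0, "tz": 0, "ax": 0, "ay": 0, "az": 0},
  {"grip": 0, "tx": 1.2, "ty": 0, "tz": 0, "ax": 0, "ay": 0, "az": 0},
  {"grip": 0, "tx": 1.2, "ty": 0, "tz": 0, "ax": 0, "ay": 0, "az": 0},
  {"grip": 0, "tx": 1.2, "ty": 0, "tz": 0, "ax": 0, "ay": 0, "az": 0},
  {"grip": 0, "tx": 1.2, "ty": 0, "tz": 0, "ax": 0, "ay": 0, "az": 0},
  {"grip": 0, "tx": 1.2, "ty": 0, "tz": 0.2, "ax": 0, "ay": 0, "az": 0},
  {"grip": 0, "tx": 1.2, "ty": 0, "tz": 0.4, "ax": 0, "ay": 0, "az": 0},
  {"grip": 0, "tx": 0, "ty": 0, "tz": 0, "ax": 0, "ay": 0, "az": 0},
])

```text
time: 14.27
tool_pos: [569.6, -186.9, 179.7]
tcp_rot: [-179.8, 0.3, -170.0]
ft_force: [6.0, 1.1, 3.3]
finger_gap: 0.0
```

Call:
step_arm([
  {"grip": 0, "tx": 1.0, "ty": 0, "tz": 0.4, "ax": 0, "ay": 0, "az": 0},
  {"grip": 0, "tx": 0.6, "ty": 0, "tz": 0.2, "ax": 0, "ay": 0, "az": 0},
  {"grip": 0, "tx": 0, "ty": 0, "tz": 0, "ax": 0, "ay": 0, "az": 0},
])

```text
time: 14.52
tool_pos: [554.4, -189.3, 172.8]
tcp_rot: [-179.9, 0.3, -170.0]
ft_force: [6.5, -0.4, 4.0]
finger_gap: 0.1
```

Call:
step_arm([
  {"grip": 0, "tx": 0.4, "ty": 0, "tz": 0, "ax": 0, "ay": 0, "az": 0},
  {"grip": 0, "tx": 0, "ty": 0, "tz": 0, "ax": 0, "ay": 0, "az": 0},
])

```text
time: 14.68
tool_pos: [550.6, -189.8, 171.9]
tcp_rot: [-179.9, 0.2, -170.0]
ft_force: [7.4, -0.7, 0.2]
finger_gap: -0.1
```

Run:
```python
from h import *
where();pair2("c14.png")
```

```text
t 14.68 mill [ -25.2 -103.6  171.9] F [ 7.4 -0.7  0.2] gap -0.1 [-179.9    0.2 -170. ]
```

View pics/c14.png

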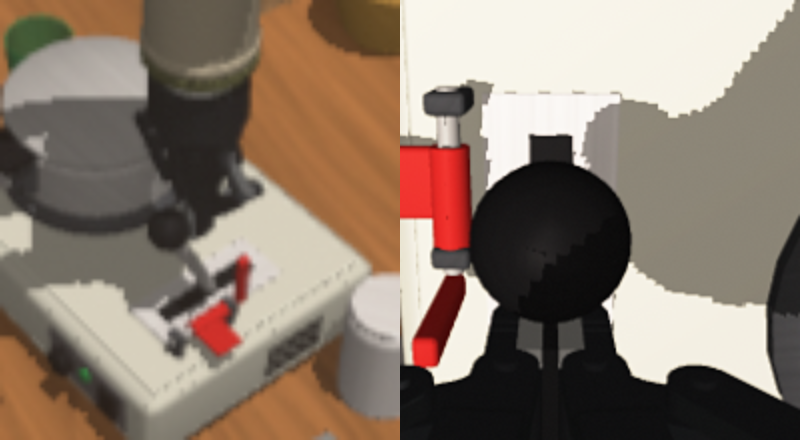

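Working well: lever pulled far forward, ball at side-panel (168,228). Continue in small steps until the force rises at the stop.

Call:
step_arm([
  {"grip": 0, "tx": 0.3, "ty": 0, "tz": 0, "ax": 0, "ay": 0, "az": 0},
  {"grip": 0, "tx": 0, "ty": 0, "tz": 0, "ax": 0, "ay": 0, "az": 0},
])

```text
time: 14.95
tool_pos: [547.7, -190.2, 171.4]
tcp_rot: [-179.9, 0.2, -170.0]
ft_force: [7.6, -0.4, -2.7]
finger_gap: 0.1
```

Call:
step_arm([
  {"grip": 0, "tx": 0.3, "ty": 0, "tz": 0, "ax": 0, "ay": 0, "az": 0},
  {"grip": 0, "tx": 0, "ty": 0, "tz": 0, "ax": 0, "ay": 0, "az": 0},
])

```text
time: 15.12
tool_pos: [547.1, -190.2, 171.6]
tcp_rot: [-179.9, 0.5, -169.9]
ft_force: [21.1, 0.5, -8.8]
finger_gap: 0.1
```

Call:
step_arm([
  {"grip": 0, "tx": 0, "ty": 0, "tz": 0, "ax": 0, "ay": 0, "az": 0},
  {"grip": 0, "tx": 0, "ty": 0, "tz": 0, "ax": 0, "ay": 0, "az": 0},
  {"grip": 0, "tx": 0, "ty": 0, "tz": 0, "ax": 0, "ay": 0, "az": 0},
  {"grip": 0, "tx": 0, "ty": 0, "tz": 0, "ax": 0, "ay": 0, "az": 0},
  {"grip": 0, "tx": 0, "ty": 0, "tz": 0, "ax": 0, "ay": 0, "az": 0},
  {"grip": 0, "tx": 0, "ty": 0, "tz": 0, "ax": 0, "ay": 0, "az": 0},
])

```text
time: 15.62
tool_pos: [547.1, -190.2, 171.6]
tcp_rot: [-179.9, 0.5, -169.9]
ft_force: [20.8, 0.2, -9.7]
finger_gap: -0.1
```

Run:
```python
from h import *
where();s=sense();W=wristT(s["tool_pos"],s["tcp_rot"]);w=snapshot("wrist")[:,:,::-1]
m=(w.max(2)<40)&(np.indices(w.shape[:2])[0]<240);v,u=np.nonzero(m[150:240,230:320])
print("ball top row",150+v.min())
for a in(.6,.65,.7):
    f=.25-a;P=[130*np.sin(f),-105,75+130*np.cos(f)];print(a,proj("wrist",m2w(p,P),W).round(0))
a=snapshot("side")[:,:,::-1];cv2.imwrite("pics/s15.png",cv2.resize(a[140:300,190:370],None,fx=2.2,fy=2.2));
cv2.imwrite("pics/c15.png",np.hstack([cv2.resize(a[140:300,190:370],(450,400)),cv2.resize(w[100:320,200:380],(328,400))]))
```

```text
t 15.62 mill [ -28.7 -103.2  171.6] F [20.8  0.2 -9.7] gap -0.1 [-179.9    0.5 -169.9]
ball top row 150
0.6 [[270. 252.]]
0.65 [[269. 236.]]
0.7 [[269. 221.]]
```

View pics/c15.png

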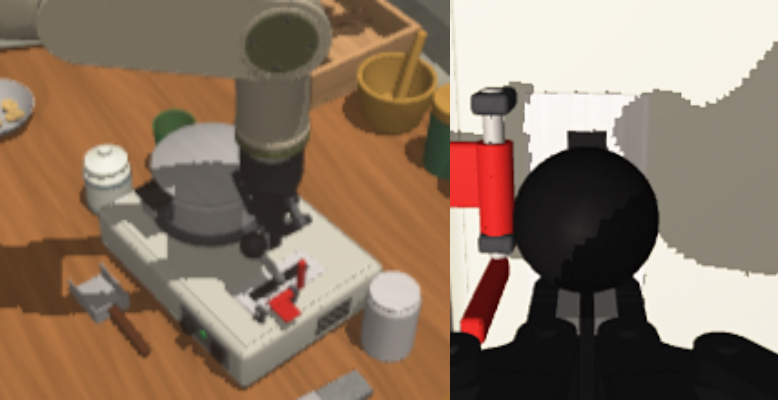

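The ball centre is at wrist row ≈221, which matches 0.70 rad. The force is steady at 21 N against the stop, the lid is shut, the catch is out and the bystanders are in place. Handing in.

```bash
python3 -c "
from bench import *
print(hand_in())"
```

```text
the job is handed in; nothing more can be done
None
```

The job is handed in at about 15.8 s of the 53 s allowed, with the arm still holding the run lever against its stop.

- **Lid:** I pressed it down by the finger pad until it stopped at z ≈ 168.5 mm, with 28 N on it (shut should be 169 mm). It stayed flat after I let go. I saw no separate force peak for the click, because readings come only at the end of each move.
- **Catch:** I flipped it outward to roughly 1.5 rad, judged from the images. The tab lies flat and the cross arm stands clear of the slot. It was still there in the last picture.
- **Lever:** My first try, gripping the ball, failed. The ball slipped in the pads at about 0.53 rad, so I eased it back and released it to rest. I then pulled it from behind the ball with closed fingers.
- **Last checks:** The force was steady at about 21 N and the arm had stopped moving. The ball sat at image row 221, which matches 0.70 rad, the stop.
- **Other things on the bench:** None was touched. The jar, tumbler, scoop and canister look unmoved in the last view. The brush is only partly in that view. The parcel and weigh dish weren't re-checked at the end.
- **Measurement disagreement:** The views differed by about 1° in the mill's yaw and a few mm in position. It caused no trouble.

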